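Lock the lid on the deburring tumbler and start it

TASK

The cut brackets are in the deburring tumbler, ready to run. Fit the blue lid into the mouth of the tilted drum with its two yellow lugs through the two gaps, push it down against the sprung seal, turn it a quarter-turn clockwise until it springs up into its lock, and let go. Only then throw the red-knobbed switch lever all the way over to start the machine; leave the drill, the yellow bin and the blue wheel where they are.

Things in the scene. Friction and masses are not known exactly. Their poses are not given: they have to be found in the camera images.
- lid_centre (a point): Loose blue lid lying right way up: a plate 102 mm across, 12 mm thick, with a straight white grip bar standing across its top, 90 long, 20 wide, 34 mm tall; 46 mm high in all, 0.2 to 0.4 kg. This point is on its axis, 23 mm above its underside (in the bar, 23 mm below the bar's top). x along the bar and through both lugs, y across the bar, z up. The same after a half-turn.
- lid_lug (a point): Tip of one of the lid's two yellow lugs, at the end of the grip bar's line: 60 mm from the lid's axis and 3.5 mm above its underside (the other is opposite). Each lug is 28 mm wide, 7 mm thick, flush with the lid's underside and sticks 9 mm out of the rim; 120 mm over both tips.
- drum_mouth (a point): Centre of the mouth of the white drum (156 mm outside diameter, axis tilted 30 degrees from vertical, mouth leaning to the robot), in the top plane of its steel collar. z points out along the axis; x to the middle of one gap between the yellow tabs (other gap at -x), y to the middle of one tab (other at -y). Gaps are 40 mm wide. The drum starts turned differently; its gearing stops it turning.
- seal_ring (a point): Centre of the top of the red sprung seal ring (radius 36 to 53 mm) in the mouth, 9 mm below the mouth plane at rest. A lid laid in the gaps rests on it by its underside. It yields up to 10 mm, 4 N at first to 11 N. Push the lid 6.5 mm or more (best 8 to 9: underside 17 to 18 mm below the mouth plane) so that its lugs pass under the tabs, then turn.
- lock_tab (a point): Middle of one yellow lock tab, 60 mm from the axis, top flush with the mouth plane. Tabs reach in to radius 54 mm. Turn clockwise seen looking into the mouth (negative about the mouth's z), 90 degrees from gap to tab middle, a stop just beyond. Eased off there, the seal lifts the lugs into pockets: locked, 5 degrees play, lid's underside 12 mm below the mouth plane, plate top flush.
- tumbler: The tumbler, fixed: blue base plate 280 x 300 mm, top 20 mm high (x -110 to 170, y -210 to 90 mm from this origin, which is at bench level). x runs from the front (mouth side) to the back, y left, z up. Mouth centre at x -30, y 0, z 245 mm. Grey control box 100 x 75 mm, top 105 mm high, centred at x -55, y -165 mm.
- lever_ball (a point): Centre of the red ball, 30 mm across, on the switch lever (85 mm from pivot to ball, shank 12 mm) above the grey box. Pivot at x -55, y -165, z 117 mm in the tumbler's frame, axis along its y. Off, it leans to the front (ball at x -103, z 187 mm); pushed over to the back, tumbler's +x, it is on (ball at x -7, z 187 mm). Takes 2 N; stays where it is left.
- lever (a joint): Angle of the switch lever, rad: 0 leaning fully to the front (off), 1.2 leaning fully to the back (on). Starts within 0.12 of off.
- drill: Bystander: red and black cordless drill, 195 mm long, 217 mm tall, standing on its battery. Origin under it at bench level; z up.
- bin: Bystander: yellow open bin 130 x 100 x 60 mm with aluminium brackets. Origin under its centre; z up.
- wheel: Bystander: blue roller wheel lying flat, 100 mm across, 31 mm thick. Origin under its centre; z up.
Not all that is in view belongs to the job. What is shaped like the part that bears lid_centre but green or turquoise is not meant.

How it is judged:
On the way, in this order (a step that is already met when the one before it is completed fails the run):
1. the lid is locked in the drum mouth and let go, with the switch lever still off (x of lid_centre in the frame of drum_mouth between -0.005 and 0.005 m and y of lid_centre in the frame of drum_mouth between -0.005 and 0.005 m and z of lid_centre in the frame of drum_mouth between 0.0085 and 0.0135 m and angle between the z axis of lid_centre and the z axis of drum_mouth, either way round below 0.06 rad and angle between the x axis of lid_centre and the y axis of drum_mouth, either way round below 0.14 rad and contact force between the fingers and lid below 0.5 N and value of joint lever below 0.4 rad), for 0.2 s.
2. the switch lever is thrown fully to on (value of joint lever above 1.08 rad), for 0.1 s.
At the end, for the whole second after the job is handed in: Lid locked in the drum mouth and at rest: centre within 5 mm of the drum axis, 8.5 to 13.5 mm above the mouth plane, square within 3.5 deg, lugs within 8 deg of the middle of the tabs; lever past 1.08 of 1.2 rad; drill, bin and wheel within 30 mm of their starts (x of lid_centre in the frame of drum_mouth between -0.005 and 0.005 m and y of lid_centre in the frame of drum_mouth between -0.005 and 0.005 m and z of lid_centre in the frame of drum_mouth between 0.0085 and 0.0135 m and angle between the z axis of lid_centre and the z axis of drum_mouth, either way round below 0.06 rad and angle between the x axis of lid_centre and the y axis of drum_mouth, either way round below 0.14 rad and value of joint lever above 1.08 rad and linear speed of lid below 0.02 m/s and distance of each of drill, bin, wheel from where it was at the start of the episode below 0.03 m); the robot touches nothing.
It fails at once if the switch lever is thrown before the lid is locked (value of joint lever above 0.6 rad and not (x of lid_centre in the frame of drum_mouth between -0.005 and 0.005 m and y of lid_centre in the frame of drum_mouth between -0.005 and 0.005 m and z of lid_centre in the frame of drum_mouth between 0.0085 and 0.0135 m and angle between the z axis of lid_centre and the z axis of drum_mouth, either way round below 0.06 rad and angle between the x axis of lid_centre and the y axis of drum_mouth, either way round below 0.14 rad)).
It fails at once if the drill, the bin or the wheel is shoved or tipped over (distance of any of drill, bin, wheel from where it was at the start of the episode above 0.03 m or angle between drill's own z axis and vertical above 0.5 rad).
It also fails if it takes over 51 s, if anything falls off the work surface, if the arm or the gripper's body presses on something with over 40 N, if the wrist force passes 120 N, or if a joint passes its speed limit or range.

ROBOT

A 6-joint arm with a two-finger parallel gripper is mounted at the origin on the work surface. World frame = base frame: x ahead of the robot, y to its left, z up, the work surface at z = 0. Lengths are in m, angles in rad, forces in N, time in s.
With the tool pointing down it reaches from about 0.375 to 0.925 m from the base axis. Payload 5.7 kg.
Tool frame: the origin (TCP) lies midway between the tips of the shut fingers; the grasp point (between the pads) lies 19 mm behind it; z points along the fingers, y is the direction in which the jaws open and shut (so a half turn about z gives the same grasp; the last joint's range is limited). The gripper opens to 88 mm and grips with 3 to 60 N. Pads are 20 mm wide; open, the fingers measure 115 mm over their backs; the gripper's body (75 mm by 178 mm) begins 61 mm behind the grasp point.
Start: joints at [1.052, 0.359, 1.51, -0, 1.272, -0.115], TCP at [0.236, 0.552, 0.223] pointing down, gripper open.
Joint ranges: [-2.97, 2.97], [-1.01, 2.36], [0.21, 2.38], [-0.96, 4.11], [0.2, 2.71], [-2.98, 2.98]. Speed limits (rad/s): [2.39, 2.39, 3.14, 3.14, 3.14, 3.14].

INTERFACE

Orientations are given as a unit quaternion [x, y, z, w].
In Python, from station import status, get_image, camera_model, order gives the robot as it stands.
- The arm moves only by the tool play_rows, never from a script. Its argument "deltas" is text: rows parted by semicolons, each of 7 numbers parted by spaces: the shift along the world's x, y, z as a fraction of full scale, then the turn, a rotation vector about the world's x, y, z as a fraction of full scale, then the opening, from -1 (shut) to 1 (fully open), so that 0 is half open. In form: dx dy dz wx wy wz gripper; .... A call has 1 to 10 rows; each row is the pose to reach, as a shift and turn from the pose commanded when the call began, turning the shorter way round; what a row does not reach only later rows make up. Full scale, the value 1, is 500 mm for a shift and pi rad for a turn. A row lasts 1/10 s, in which the tool goes at most 50 mm and 8.59 degrees, less where a joint would pass 70% of its speed; a pose out of reach is approached as far as the arm can. A call with a number of a shift or a turn outside -1 to 1 is refused whole. A call with a gripper value outside its range is refused whole. The fingers move at their own pace and stop on an object; "squeeze" is the grip in N (left out, the last holds). Time passes only in rows, so rows that repeat a pose let the fingers close. It gives the time, the measured TCP pose, the force and the opening at its end, in the units of the state.
- status.get_obs(): the state, without advancing time (a new reading comes with each control period).
- get_image(name): name is "scene" or "side" or "wrist"; returns the picture (480x640x3 uint8, blue, green, red); there is no depth.
- camera_model(name): a dict with "vfov" (degrees; the focal length in pixels is half the picture's height over the tangent of half this angle, whatever the lens; pixels are square), "cx", "cy" (the principal point, pixels), "T" (4x4, takes a point from camera to world coordinates). Camera axes: x right, y down, z forward; pixel columns grow to the right and rows downward; lengths in m; the calibration is good to about 2 mm. A picture is of the moment at which its call begins: read the wrist's pose just before it. camera_model takes no time and is no camera call; for the wrist camera it gives the pose at the moment of the call.
- order.job_done(): hands the job in, once; it reports no verdict.
The state is a dict: "t": time; "joint_positions": joint angles; "qd": joint speeds; "joint_torque": joint torques, N m; "ee_pos": TCP position; "tool_rot": TCP orientation; "force": force on the tool from outside, world axes, zero at the start; "torque": the same for the moment, N m; "finger_gap": finger opening in m.
Only numpy, scipy, OpenCV 4.12 (cv2) and the standard library are available. Lean on these libraries where they do the work, as an engineer would, in place of code of your own. Each camera call takes 0.05 s, during which the arm holds its last target.

## Working session

There is one attempt and no reset: what is moved stays moved. The work goes in short steps, Python scripts to look and compute and a tool call to move; the robot and the scene stay as the last step left them, time stands still between calls to the robot, and variables do not carry over. Pictures are saved under pics/ and viewed, and the job is handed in when it is done.

Besides the shell and the picture viewer there is one more tool, called as name(argument=value, ...) on one line, values as JSON. play_rows: Moves the arm, as the interface text tells. Its arguments: {"type":"object","properties":{"deltas":{"type":"string"},"squeeze":{"type":"number"}},"required":["deltas"]}

```bash
mkdir -p pics; ls; python3 - <<'E'
from station import status,get_image,camera_model
import cv2,numpy as np
np.set_printoptions(precision=4,suppress=True)
print(status.get_obs())
for n in ["scene","side","wrist"]:
    m=camera_model(n);print(n,m)
    cv2.imwrite(f"pics/{n}0.png",get_image(n))
E
```

```text
pics
{'t': 0.0, 'joint_positions': array([ 1.0519,  0.3595,  1.5114,  0.    ,  1.2725, -0.1151]), 'qd': array([ 0.0006,  0.0009, -0.0004, -0.0001, -0.0001, -0.0002]), 'joint_torque': array([ -0.0008, -51.5371, -27.0716,   0.0673,   0.035 ,  -0.0002]), 'ee_pos': array([0.2354, 0.5511, 0.2218]), 'tool_rot': array([ 0.2005,  0.9797, -0.0009, -0.0003]), 'force': array([ 0.7009, -0.3706, -0.6648]), 'torque': array([-0.0178,  0.0275, -0.0041]), 'finger_gap': 0.08791307329062634}
scene {'vfov': 55.350955809250834, 'cx': 321.6382810719472, 'cy': 242.19228453000946, 'T': array([[ 0.4533,  0.7321, -0.5085,  1.0564],
       [ 0.8914, -0.3701,  0.2616, -0.1805],
       [ 0.0034, -0.5718, -0.8204,  1.0376],
       [ 0.    ,  0.    ,  0.    ,  1.    ]])}
side {'vfov': 42.322084534001604, 'cx': 324.71474994945595, 'cy': 254.6997281789663, 'T': array([[ 0.9872, -0.1251,  0.0993,  0.3785],
       [-0.1592, -0.7219,  0.6734, -0.9001],
       [-0.0126, -0.6805, -0.7326,  1.2671],
       [ 0.    ,  0.    ,  0.    ,  1.    ]])}
wrist {'vfov': 62.91786581327915, 'cx': 319.87553141761214, 'cy': 243.0469579444293, 'T': array([[ 0.3925,  0.8775,  0.2757,  0.159 ],
       [ 0.9198, -0.3742, -0.1184,  0.5839],
       [-0.0008,  0.3001, -0.9539,  0.3837],
       [ 0.    ,  0.    ,  0.    ,  1.    ]])}
```

View pics/scene0.png

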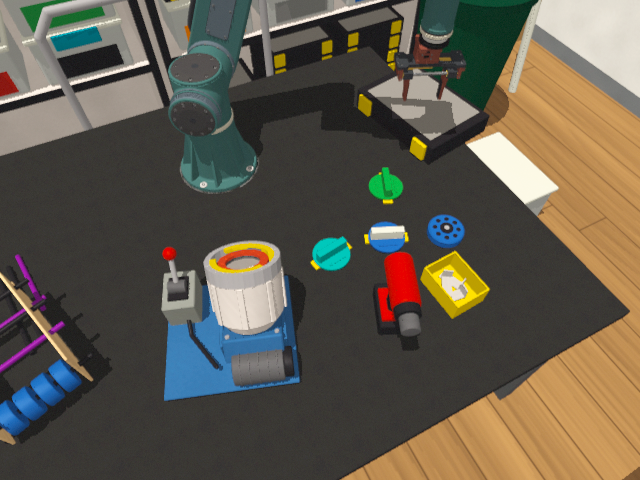

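View pics/side0.png

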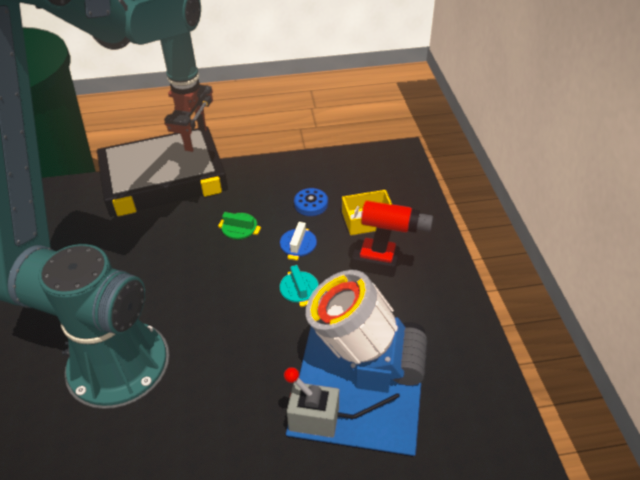

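View pics/wrist0.png

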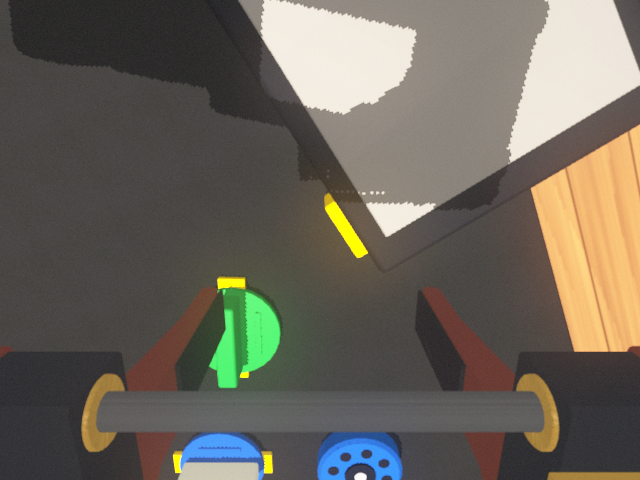

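```bash
python3 - <<'E'
import cv2
s=cv2.imread("pics/scene0.png");d=cv2.imread("pics/side0.png")
def crop(i,x0,y0,x1,y1,n,k=6):
    cv2.imwrite("pics/"+n,cv2.resize(i[y0:y1,x0:x1],None,fx=k,fy=k,interpolation=cv2.INTER_CUBIC))
crop(s,350,205,470,265,"c_s_lid.png")
crop(d,260,215,360,275,"c_d_lid.png",7)
crop(s,155,230,300,330,"c_s_drum.png",5)
crop(d,270,260,400,360,"c_d_drum.png",6)
E
```

```text
(no output)
```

View pics/c_s_lid.png

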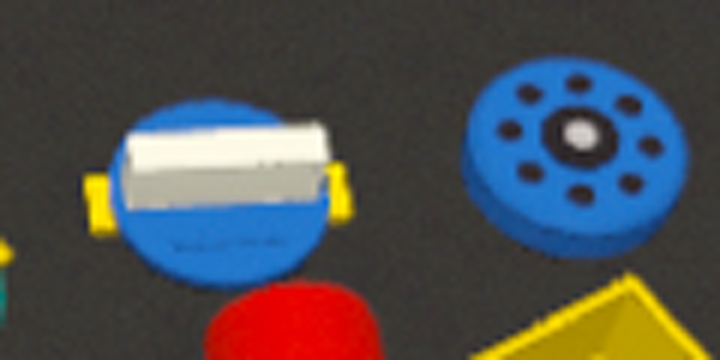

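View pics/c_d_lid.png

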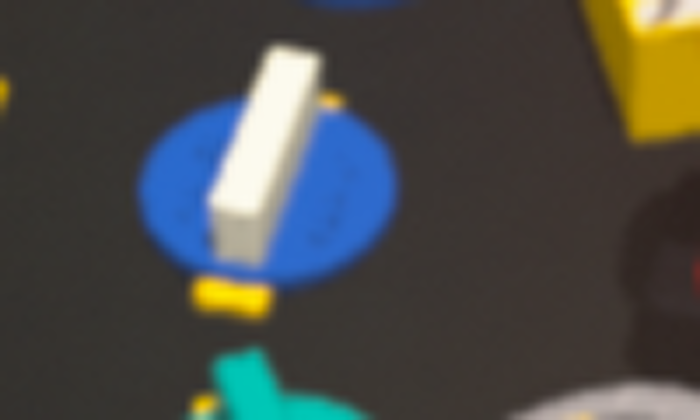

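View pics/c_s_drum.png

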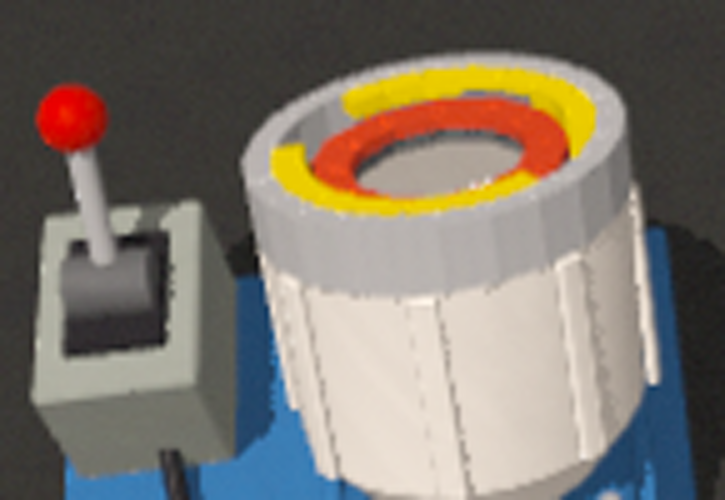

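View pics/c_d_drum.png

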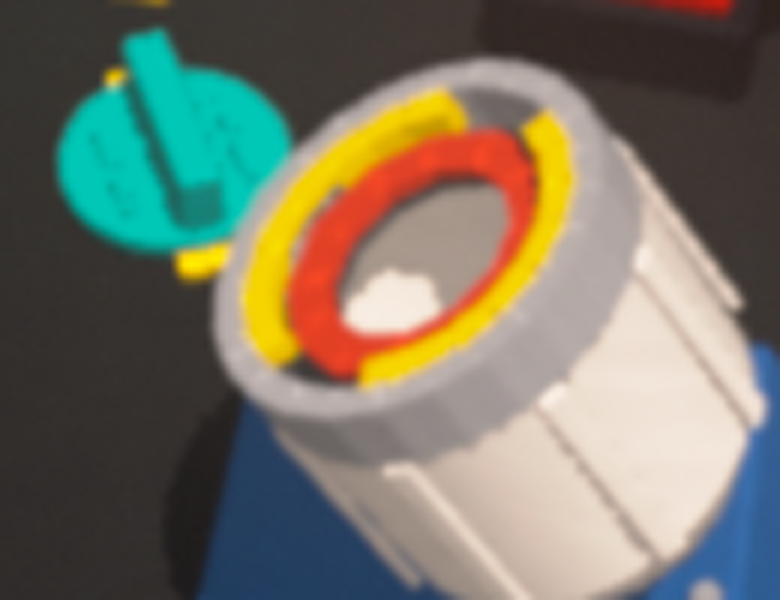

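```bash
cat > h.py <<'E'
import numpy as np
from scipy.optimize import least_squares
from scipy.spatial.transform import Rotation as R
np.set_printoptions(precision=4,suppress=True)
CAM={'scene':dict(v=55.350955809250834,cx=321.6382810719472,cy=242.19228453000946),'side':dict(v=42.322084534001604,cx=324.71474994945595,cy=254.6997281789663)}
def proj(m,P):
    P=np.atleast_2d(P);T=m['T'];f=240/np.tan(np.radians(m['vfov']/2))
    c=(P-T[:3,3])@T[:3,:3]
    return np.c_[m['cx']+f*c[:,0]/c[:,2],m['cy']+f*c[:,1]/c[:,2]]
def rz(a): return R.from_euler('z',a).as_matrix()
def lid_pts(p,L): return np.array(L)@rz(p[2]).T+[p[0],p[1],0]
def Tmouth(p): # tumbler x,y,yaw, drum phi
    Rt=rz(p[2]); z=np.array([-.5,0,3**.5/2]); y=np.array([0,1,0]); x=np.cross(y,z)
    M=Rt@np.c_[x,y,z]@rz(p[3])
    o=Rt@[-.03,0,.245]+[p[0],p[1],0]
    return M,o
E
cat > fit.py <<'E'
from h import *
from station import camera_model
import cv2
S=camera_model('scene');D=camera_model('side')
un=lambda pts,k,x0,y0: np.array(pts)/k+[x0-.5+.5/k,y0-.5+.5/k]
# lid
bt=np.array([[-45,-10,46],[45,-10,46],[45,10,46],[-45,10,46]])/1e3
s=un([(127,135),(322,124),(330,160),(133,172)],6,350,205)
d=un([(272,45),(322,55),(265,212),(208,200)],7,260,215)
print(s,d)
best=None
for perm_s in range(4):
 for perm_d in range(4):
  for fl in (1,-1):
   for fl2 in (1,-1):
    ss=np.roll(s[::fl],perm_s,0);dd=np.roll(d[::fl2],perm_d,0)
    for a0 in (0,1.5):
     r=least_squares(lambda p:np.r_[(proj(S,lid_pts(p,bt))-ss).ravel(),(proj(D,lid_pts(p,bt))-dd).ravel()],[.35,.3,a0])
     if best is None or r.cost<best[0]-1e-6: best=(r.cost,r.x,r.fun.reshape(-1,2))
print('lid',best)
# tumbler
def res(p):
    M,o=Tmouth(p);Rt=rz(p[2]);t=np.array([p[0],p[1],0]);Rc=p[4]
    W=lambda L:np.array(L)@Rt.T+t
    out=[]
    pl=W([[.17,-.21,.02],[.17,.09,.02]])
    out.append(proj(S,pl)-[[165,398],[299,382]])
    pl=W([[-.11,-.21,.02],[.17,-.21,.02]])
    out.append(proj(D,pl)-[[287,435],[415,453]])
    def rim(m,q):
        th=np.linspace(0,2*np.pi,721)
        e=proj(m,o+Rc*(np.c_[np.cos(th),np.sin(th),0*th]@M.T))
        dd=e[None]-q[:,None];i=np.argmin((dd**2).sum(2),1)
        return dd[np.arange(len(q)),i]
    out.append(rim(D,un([(235,232),(300,160),(400,85),(490,58)],6,270,260)))
    out.append(rim(S,un([(245,165),(330,85),(400,62),(490,53),(580,70),(628,110)],5,155,230)))
    x=.05016
    # +x gap = lower gap in side view (toward robot/right) ; sign by p[3]
    c=o+np.array([[x,.02,0],[x,-.02,0],[-x,.02,0],[-x,-.02,0]])@M.T
    # side: 
    out.append((proj(D,c)-un([(298,355),(362,385),(530,125),(462,130)],6,270,260)))
    return np.vstack(out).ravel()
b=None
for ph in np.arange(0,6.3,.5):
    r=least_squares(res,[.75,-.05,-.2,ph,.078],loss='soft_l1')
    if b is None or r.cost<b.cost:b=r
print(b.x,b.cost);print(res(b.x).reshape(-1,2))
np.save('tum.npy',b.x);np.save('lid.npy',best[1])
M,o=Tmouth(b.x);print(M,o)
# overlay
for n,m in(('scene',S),('side',D)):
    im=cv2.imread(f'pics/{n}0.png');k=2 if n=='x' else 1
    def draw(P,col=(0,0,0)):
        q=proj(m,P)
        for u in q: 
            im2[int(round((u[1]+.5)*4-.5-Y*4)) if 0<=(u[1]-Y)*4<im2.shape[0]-4 else 0,int(round((u[0]+.5)*4-.5-X*4)) if 0<=(u[0]-X)*4<im2.shape[1]-4 else 0]=col
    X,Y,w,h=(150,215,200,150) if n=='scene' else (255,250,190,150)
    im2=cv2.resize(im[Y:Y+h,X:X+w],None,fx=4,fy=4,interpolation=cv2.INTER_CUBIC)
    th=np.linspace(0,2*np.pi,400)
    ci=lambda r,z=0:o+np.c_[r*np.cos(th),r*np.sin(th),0*th+z]@M.T
    draw(ci(b.x[4]));draw(ci(.054),(255,0,255));draw(ci(.053,-.009),(255,255,0));draw(ci(.036,-.009),(255,255,0))
    tt=np.linspace(0,.09,100)
    for sx in(1,-1):
        for sy in(1,-1): draw(o+np.c_[sx*np.linspace(.050,.064,60),0*np.ones(60)+sy*.02,np.zeros(60)]@M.T,(255,0,0))
    draw(o+np.c_[tt*.6,0*tt,0*tt]@M.T,(0,255,0))
    cv2.imwrite(f'pics/ov_{n}.png',im2)
E
python3 fit.py
```

```text
[[370.75   227.0833]
 [403.25   225.25  ]
 [404.5833 231.25  ]
 [371.75   233.25  ]] [[298.4286 221.    ]
 [305.5714 222.4286]
 [297.4286 244.8571]
 [289.2857 243.1429]]
lid (np.float64(1.7812251337322407), array([0.4834, 0.3154, 1.1726]), array([[ 0.1605, -0.4687],
       [ 0.5376, -0.3545],
       [ 0.5731, -0.2799],
       [ 0.1643, -0.2637],
       [-0.3789,  0.3927],
       [-0.0652,  0.3945],
       [ 0.2488,  0.7216],
       [ 0.7131,  0.9221]]))
[ 0.5525 -0.1002 -0.3327  4.1446  0.079 ] 38.66333577321612
[[ -1.3757   2.1447]
 [  1.296   -0.4776]
 [ -1.204   -0.9772]
 [  0.5143   1.4611]
 [  0.7678   0.3564]
 [ -0.6615  -0.5556]
 [ -0.0336  -0.1728]
 [ -0.0493   0.5182]
 [ -0.1342  -0.0239]
 [  0.1186   0.1132]
 [  0.0433   0.4041]
 [ -0.0202   0.2334]
 [  0.1504  -0.4873]
 [  0.2034  -0.0534]
 [ 10.3546   0.7728]
 [-12.2061  -9.2958]
 [  0.1015   2.5014]
 [ -0.8301  -2.452 ]]
[[-0.7155  0.5145 -0.4726]
 [-0.6447 -0.7468  0.1633]
 [-0.2689  0.4215  0.866 ]] [ 0.5242 -0.0904  0.245 ]
```

```bash
sed -i 's/\[(298,355),(362,385),(530,125),(462,130)\]/[(362,385),(298,355),(530,125),(462,130)]/' fit.py; python3 fit.py|tail -26
```

```text
[-0.3789,  0.3927],
       [-0.0652,  0.3945],
       [ 0.2488,  0.7216],
       [ 0.7131,  0.9221]]))
[ 0.5528 -0.1009 -0.3314  4.1608  0.0794] 16.383328564323676
[[-1.5656  2.5223]
 [ 1.1539 -0.2823]
 [-0.9281 -0.6212]
 [ 0.8667  1.6801]
 [ 0.9041  0.3407]
 [-0.5986 -0.4047]
 [-0.1407  0.0257]
 [-0.0452  0.5841]
 [-0.643  -0.0334]
 [-0.0111  0.1759]
 [ 0.0434  0.4779]
 [ 0.0772  0.3516]
 [ 0.0488 -0.3594]
 [ 0.1201 -0.0134]
 [ 0.2549 -3.9697]
 [-1.1945 -3.7988]
 [ 0.1152  2.531 ]
 [-1.0044 -2.1848]]
[[-0.7063  0.5269 -0.4728]
 [-0.6577 -0.7355  0.1627]
 [-0.262   0.4258  0.866 ]] [ 0.5244 -0.0911  0.245 ]
```

View pics/ov_side.png

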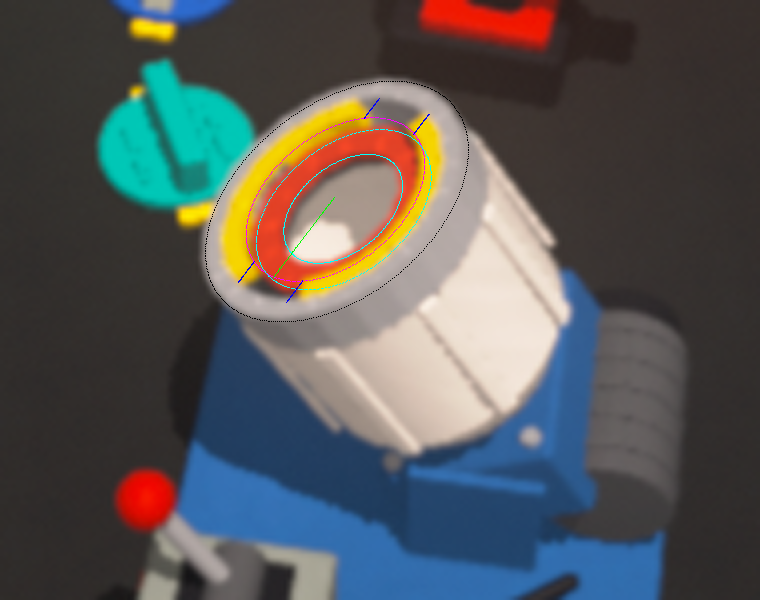

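View pics/ov_scene.png

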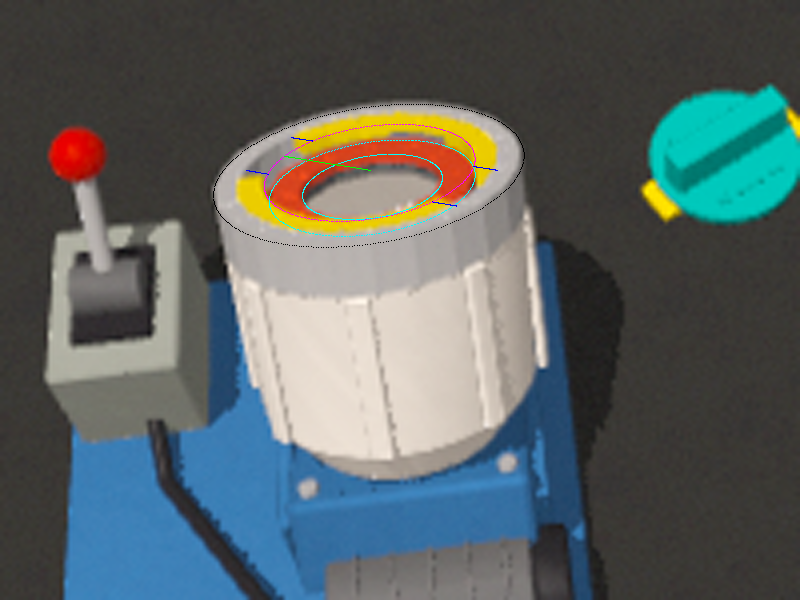

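play_rows(deltas="0.55 -0.5 0.16 0 0 0 1;0.55 -0.5 0.16 0 0 0 1;0.55 -0.5 0.16 0 0 0 1;0.55 -0.5 0.16 0 0 0 1;0.55 -0.5 0.16 0 0 0 1;0.55 -0.5 0.16 0 0 0 1;0.55 -0.5 0.16 0 0 0 1;0.55 -0.5 0.16 0 0 0 1;0.55 -0.5 0.16 0 0 0 1;0.55 -0.5 0.16 0 0 0 1", squeeze=20)

```text
t: 1.15
ee_pos: [0.5107, 0.3013, 0.3022]
tool_rot: [0.201, 0.98, -0.0, -0.001]
force: [0.9, -0.1, -0.9]
finger_gap: 0.088
```

```bash
cat > snap.py <<'E'
import sys,pickle,cv2
from station import status,get_image,camera_model
n=sys.argv[1];tag=sys.argv[2]
m=camera_model(n);o=status.get_obs();im=get_image(n)
cv2.imwrite(f'pics/{tag}.png',im);pickle.dump((m,o),open(f'{tag}.pkl','wb'))
import numpy as np;np.set_printoptions(precision=4,suppress=True)
print(o['t'],o['ee_pos'],o['tool_rot'],o['joint_positions'],o['force'],o['finger_gap'])
E
python3 snap.py wrist w1
```

```text
1.15 [0.5107 0.3013 0.3022] [ 0.2013  0.9795 -0.0001 -0.0005] [ 0.4163  0.2894  1.4142  0.0005  1.4389 -0.7492] [ 0.8823 -0.1377 -0.8599] 0.08798732678528785
```

View pics/w1.png

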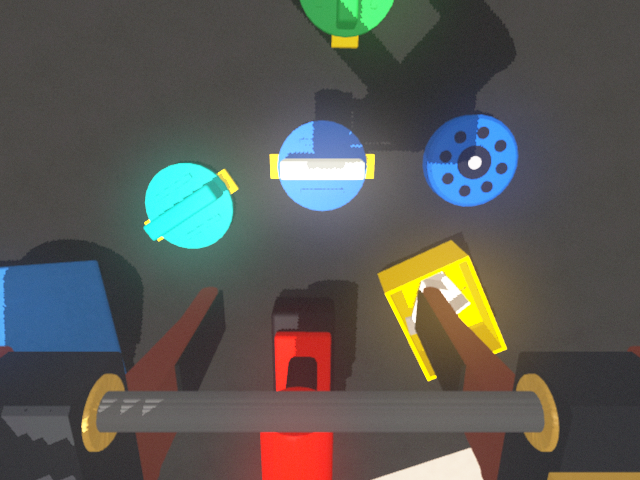

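```bash
python3 - <<'E'
from h import *
import pickle
m,o=pickle.load(open('w1.pkl','rb'));p=np.load('lid.npy')
def back(m,uv,z):
    f=240/np.tan(np.radians(m['vfov']/2));T=m['T']
    d=T[:3,:3]@np.array([(uv[0]-m['cx'])/f,(uv[1]-m['cy'])/f,1]);s=(z-T[2,3])/d[2]
    return T[:3,3]+s*d
print(p)
print(proj(m,lid_pts(p,[[.06,0,.007],[-.06,0,.007],[.045,.01,.046],[.045,-.01,.046],[-.045,.01,.046],[-.045,-.01,.046]])))
a=back(m,(269.5,166.5),.007);b=back(m,(375,166.5),.007);print(a,b,(a+b)/2,np.linalg.norm(a-b),np.arctan2(*(b-a)[1::-1]))
E
python3 -c "
import cv2;i=cv2.imread('pics/w1.png')[105:225,255:395];cv2.imwrite('pics/w1c.png',cv2.resize(i,None,fx=5,fy=5,interpolation=2))"
```

```text
[0.4834 0.3154 1.1726]
[[373.8008 167.2693]
 [269.6113 167.9959]
 [364.7216 161.9956]
 [364.2072 181.0874]
 [278.9463 162.5956]
 [279.6613 181.6723]]
[0.4585 0.2607 0.007 ] [0.5064 0.3723 0.007 ] [0.4824 0.3165 0.007 ] 0.12140420611284944 1.1656992694938475
```

View pics/w1c.png

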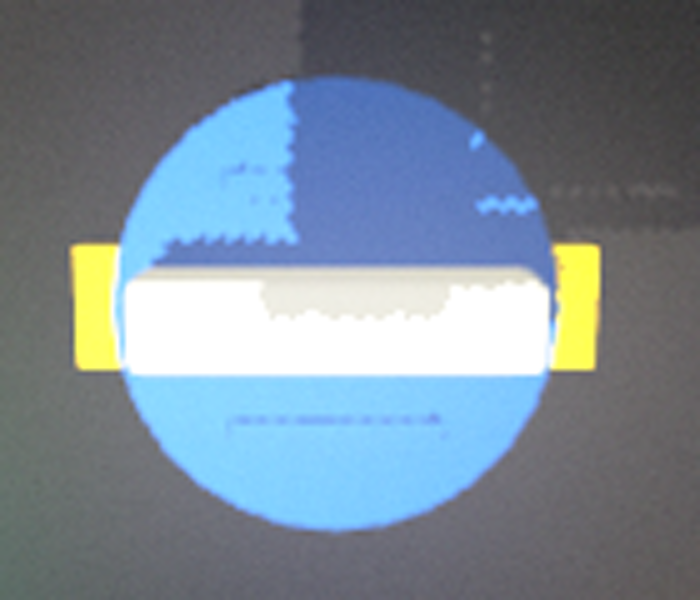

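play_rows(deltas="0.08 -0.81 0.09 0 0 0 1;0.08 -0.81 0.09 0 0 0 1;0.08 -0.81 0.09 0 0 0 1;0.08 -0.81 0.09 0 0 0 1;0.08 -0.81 0.09 0 0 0 1;0.08 -0.81 0.09 0 0 0 1;0.08 -0.81 0.09 0 0 0 1;0.08 -0.81 0.09 0 0 0 1;0.08 -0.81 0.09 0 0 0 1;0.08 -0.81 0.09 0 0 0 1")

```text
t: 2.2
ee_pos: [0.5505, -0.1033, 0.3472]
tool_rot: [0.201, 0.98, 0.0, -0.0]
force: [-0.3, 0.2, -0.3]
finger_gap: 0.0874
```

```bash
python3 snap.py wrist w2
```

```text
2.2 [ 0.5505 -0.1033  0.3472] [ 0.2012  0.9796  0.0002 -0.0004] [-0.309   0.2131  1.4113  0.0004  1.5182 -1.4748] [-0.2962  0.1917 -0.2743] 0.08738790119849033
```

View pics/w2.png

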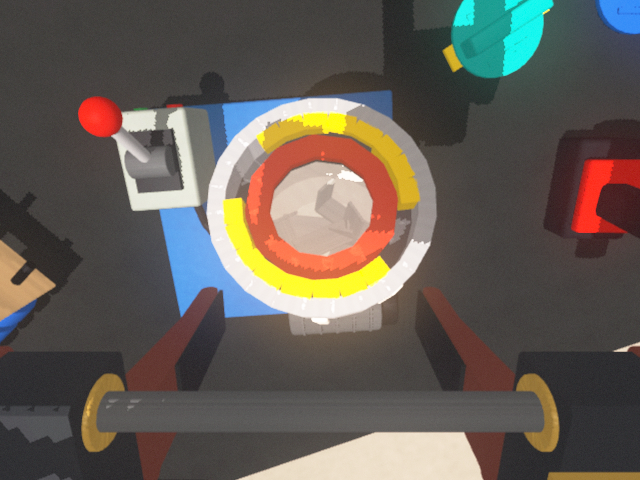

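```bash
python3 -c "
import cv2;i=cv2.imread('pics/w2.png')[90:325,200:445];cv2.imwrite('pics/w2c.png',cv2.resize(i,None,fx=2.5,fy=2.5,interpolation=2))
i=cv2.imread('pics/w2.png')[80:330,75:400];cv2.imwrite('pics/w2d.png',cv2.resize(i,None,fx=2.4,fy=2.4,interpolation=2))"
```

```text
(no output)
```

View pics/w2c.png

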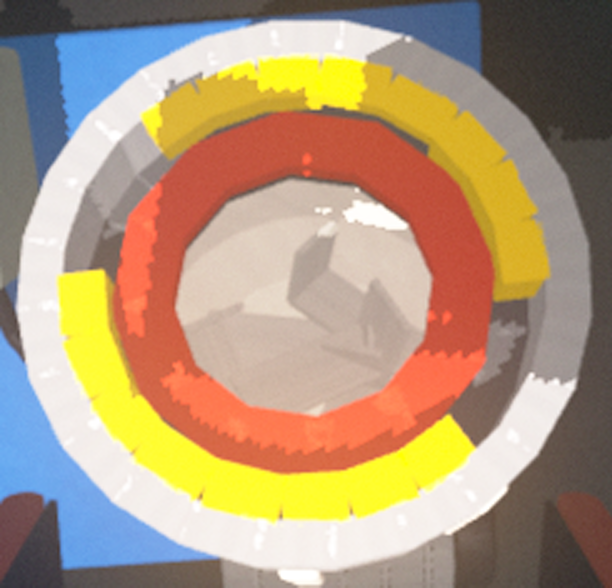

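View pics/w2d.png

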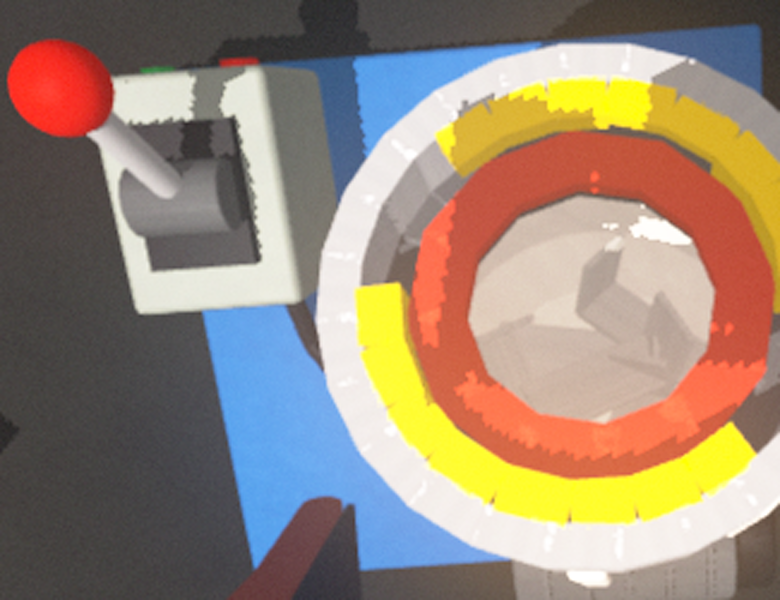

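```bash
cat > fit2.py <<'E'
from h import *
import pickle,cv2
from station import camera_model
S=camera_model('scene');D=camera_model('side')
m,ob=pickle.load(open('w2.pkl','rb'))
un=lambda pts,k,x0,y0: np.array(pts)/k+[x0-.5+.5/k,y0-.5+.5/k]
rimw=un([(18,290),(60,150),(150,65),(300,20),(450,55),(560,160),(590,300),(560,400),(300,570),(160,520),(50,410)],2.5,200,90)
endi=un([(103,270),(447,418),(500,280),(162,150)],2.5,200,90)
endo=un([(58,275),(475,452),(548,275),(142,118)],2.5,200,90)
def mk(use):
  def res(p):
    M,o=Tmouth(p);Rt=rz(p[2]);t=np.array([p[0],p[1],0]);Rc=p[4]
    W=lambda L:np.array(L)@Rt.T+t
    out=[]
    def rim(m,q):
        th=np.linspace(0,2*np.pi,1441)
        e=proj(m,o+Rc*(np.c_[np.cos(th),np.sin(th),0*th]@M.T))
        dd=e[None]-q[:,None];i=np.argmin((dd**2).sum(2),1)
        return dd[np.arange(len(q)),i]
    if 'w' in use:
        out.append(rim(m,rimw))
        ro=p[5]
        for r,q in((.054,endi),(ro,endo)):
            x=(r*r-.02**2)**.5
            c=o+np.array([[x,.02,0],[-x,.02,0],[-x,-.02,0],[x,-.02,0]])@M.T
            out.append(proj(m,c)-q)
        out.append(proj(m,W([[-.105,-.2025,.105],[-.105,-.1275,.105],[-.005,-.1275,.105],[-.005,-.2025,.105],[-.11,.09,.02]]))-un([(105,75),(262,68),(298,303),(135,312),(758,25)],2.4,75,80))
    if 's' in use:
        out.append(rim(D,un([(235,232),(300,160),(400,85),(490,58)],6,270,260)))
        out.append(rim(S,un([(245,165),(330,85),(400,62),(490,53),(580,70),(628,110)],5,155,230)))
        out.append(proj(S,W([[.17,-.21,.02],[.17,.09,.02]]))-[[165,398],[299,382]])
        out.append(proj(D,W([[-.11,-.21,.02],[.17,-.21,.02]]))-[[287,435],[415,453]])
    return np.vstack(out).ravel()
  return res
for use in('w','ws'):
    res=mk(use);b=None
    for ph in np.arange(0,6.3,.4):
        r=least_squares(res,[.55,-.1,-.33,ph,.078,.064],loss='soft_l1')
        if b is None or r.cost<b.cost:b=r
    print(use,b.x,b.cost);M,o=Tmouth(b.x);print(M,o);print(res(b.x).reshape(-1,2).T)
np.save('tum.npy',b.x)
X,Y,k=200,90,3.2
im=cv2.imread('pics/w2.png')[90:325,200:445];im=cv2.resize(im,None,fx=k,fy=k,interpolation=2)
def dr(P,c):
    for u in proj(m,P):
        x,y=(u+.5-[X,Y])*k-.5
        cv2.circle(im,(int(round(x)),int(round(y))),1,c,-1)
th=np.linspace(0,2*np.pi,300)
for r,z,c in((b.x[4],0,(0,0,0)),(.054,0,(255,0,255)),(.053,-.009,(255,255,0)),(.036,-.009,(255,255,0))): dr(o+np.c_[r*np.cos(th),r*np.sin(th),0*th+z]@M.T,c)
for sx in(1,-1):
    for sy in(1,-1): dr(o+np.c_[sx*np.linspace(.050,.064,40),np.ones(40)*sy*.02,np.zeros(40)]@M.T,(255,0,0))
dr(o+np.c_[np.linspace(0,.05,40),np.zeros(40),np.zeros(40)]@M.T,(0,255,0))
cv2.imwrite('pics/ov_w2.png',im)
E
python3 fit2.py
```

```text
w [ 0.5504 -0.1004 -0.3328  4.2283  0.0777  0.0645] 66.60481463805003
[[-0.6701  0.5724 -0.4726]
 [-0.7049 -0.6903  0.1633]
 [-0.2327  0.4425  0.866 ]] [ 0.522  -0.0906  0.245 ]
[[  0.5028   0.6998  -0.1238  -0.0204  -0.2999  -1.3062  -0.1433   1.7922
   -0.1078  -1.2279  -1.263    1.0788  -0.922    0.4657   2.6861   4.7026
    3.7857  -3.1554  -3.4317 -10.9042  -0.2      1.5416  -1.2155   1.6266]
 [  0.1569   0.6004  -0.0489  -0.106    0.307    0.7977  -0.0173   0.6579
   -2.2241   2.6753   0.6664  -0.2755  -1.7053   0.2516  -1.6784  -8.4003
   -8.528    8.5696   5.3961  -0.0358  -2.9595  -0.0459   1.2482  -1.1399]]
ws [ 0.5504 -0.1004 -0.3312  4.2263  0.0777  0.0645] 73.50895447781892
[[-0.6701  0.5722 -0.4728]
 [-0.7046 -0.6907  0.1626]
 [-0.2336  0.4421  0.866 ]] [ 0.5221 -0.0906  0.245 ]
[[  0.5428   0.7658  -0.0427   0.0776  -0.1857  -1.1875  -0.0443   1.8615
   -0.127   -1.246   -1.2516   1.1412  -0.9044   0.5186   2.7657   4.7638
    3.8153  -3.0889  -3.3551 -10.915   -0.2537   1.6413  -1.0799   1.5381
    0.4467  -0.7736  -0.0106   0.0407   0.0315  -0.1258   0.0122  -0.0465
    0.2526  -0.778   -1.6211   0.9205  -2.0247  -0.2649]
 [  0.1522   0.5944  -0.0567  -0.1162   0.3046   0.8216   0.0417   0.7373
   -2.163    2.7037   0.6692  -0.2714  -1.6594   0.296   -1.6635  -8.4031
   -8.4698   8.6243   5.4055   0.343   -2.7089   0.1586   1.5633  -1.2495
    0.2005  -0.6978  -0.0126   1.1251  -0.007   -0.3325  -0.0955  -0.1826
   -0.5758   0.0704   1.4491  -1.3389  -0.6515   1.6164]]fit2.py:24: RuntimeWarning: invalid value encountered in scalar power
  x=(r*r-.02**2)**.5
```

View pics/ov_w2.png

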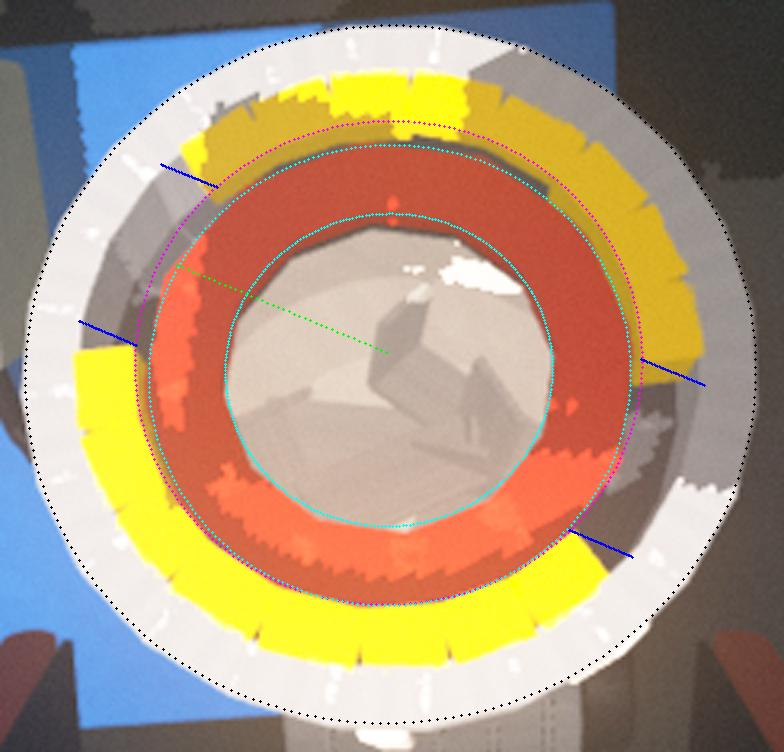

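```bash
python3 - <<'E'
s=open('fit2.py').read()
s=s.replace("x=(r*r-.02**2)**.5","x=r*np.cos(p[6]);y_=r*np.sin(p[6])").replace("[[x,.02,0],[-x,.02,0],[-x,-.02,0],[x,-.02,0]]","[[x,y_,0],[-x,y_,0],[-x,-y_,0],[x,-y_,0]]").replace(".078,.064]",".078,.064,.35]")
s=s.replace("dr(o+np.c_[sx*np.linspace(.050,.064,40),np.ones(40)*sy*.02,np.zeros(40)]@M.T","dr(o+np.c_[sx*np.linspace(.054,.064,40)*np.cos(b.x[6]),sy*np.linspace(.054,.064,40)*np.sin(b.x[6]),np.zeros(40)]@M.T")
s=s.replace("dr(o+np.c_[np.linspace(0,.05","dr(o+np.c_[np.linspace(-.05,.05")
open('fit3.py','w').write(s)
E
python3 fit3.py
```

```text
w [ 0.5506 -0.1006 -0.3335  4.233   0.0778  0.0666  0.3942] 31.92198823897812
[[-0.6679  0.575  -0.4724]
 [-0.7076 -0.6874  0.1637]
 [-0.2306  0.4436  0.866 ]] [ 0.5222 -0.0908  0.245 ]
[[  0.2238   0.7112   0.0873  -0.1334  -0.3601  -1.5714  -0.1665   1.9384
    0.2191  -1.4935  -1.5615   0.828   -1.7208   0.2655   3.1528   0.7233
    0.8656  -0.1876  -0.5635 -10.9516  -0.2424   1.4291  -1.3317   1.5775]
 [ -0.0079   0.4505  -0.0806   0.1188   0.5788   0.7294  -0.0864   0.6657
   -1.7152   3.1387   1.0459   1.4698  -0.75    -0.8209  -1.8702  -0.7258
   -0.6654   1.3816  -0.7      0.0556  -2.8057   0.0915   1.332   -0.8592]]
ws [ 0.5506 -0.1005 -0.3327  4.2336  0.0778  0.0666  0.3942] 38.80478059873834
[[-0.667   0.576  -0.4726]
 [-0.7086 -0.6865  0.1633]
 [-0.2303  0.4438  0.866 ]] [ 0.5223 -0.0907  0.245 ]
[[  0.3269   0.7371   0.0719  -0.1573  -0.3417  -1.4724   0.0223   1.9736
   -0.0082  -1.6809  -1.6008   0.959   -1.5053   0.3978   3.2047   0.8724
    1.0892  -0.072   -0.5176 -10.8808  -0.1942   1.5516  -1.1903   1.5938
    0.4919  -0.7266   0.0554   0.0096  -0.0625  -0.1022  -0.0793   0.0389
    0.2362  -0.7554  -1.7913   0.775   -2.0557  -0.3166]
 [  0.1816   0.5988   0.0066   0.1137   0.491    0.5937  -0.2211   1.0139
   -1.6468   3.0282   0.7989   1.607   -0.8049  -0.9071  -1.7665  -0.5629
   -0.7529   1.2687  -0.5678   0.2635  -2.6645   0.2072   1.5053  -0.9074
    0.2856  -0.63     0.0257   1.1383   0.0319  -0.3028  -0.0172  -0.106
   -0.4958   0.0911   1.4351  -1.1508  -0.6819   1.7749]]
```

View pics/ov_w2.png

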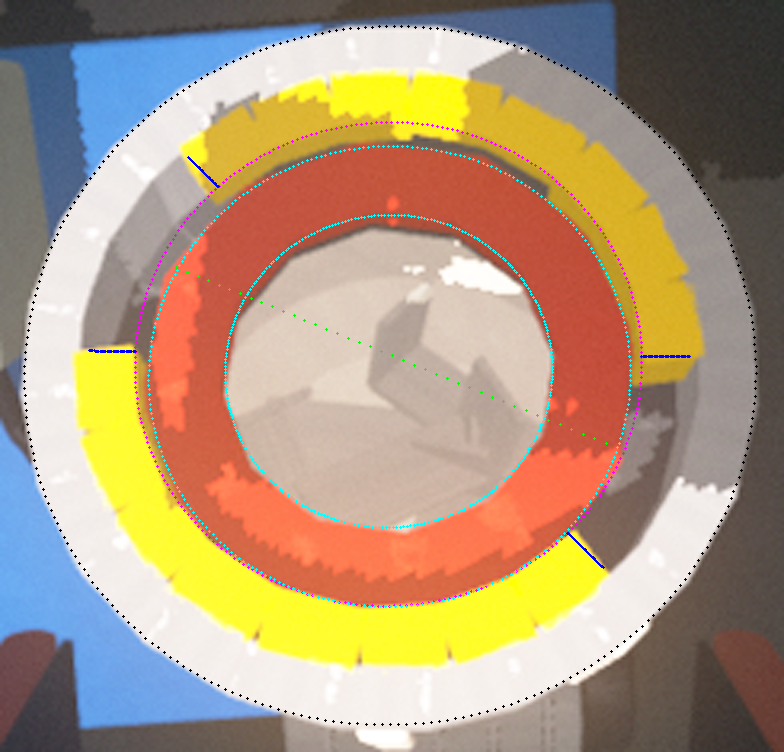

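```bash
python3 - <<'E'
from h import *
import pickle
from station import camera_model
S=camera_model('scene');D=camera_model('side')
m,o=pickle.load(open('w1.pkl','rb'))
def back(m,uv,z):
    f=240/np.tan(np.radians(m['vfov']/2));T=m['T']
    d=T[:3,:3]@np.array([(uv[0]-m['cx'])/f,(uv[1]-m['cy'])/f,1]);s=(z-T[2,3])/d[2]
    return T[:3,3]+s*d
for z in(.217,.19,.16): print(z,back(m,(303,333),z),back(D,(362,212),z),back(S,(400,255),z),back(S,(385,262),z),back(S,(413,255),z))
c=np.array([.4825,.316]);u=np.array([np.cos(np.radians(-23)),np.sin(np.radians(-23))]);print(c+u*.089,c-u*.089)
# drill battery base
print('base',back(m,(272,305),.06),back(m,(335,298),.06),back(D,(365,243),.04))
E
```

```text
0.217 [0.5625 0.266  0.217 ] [0.6343 0.1915 0.217 ] [0.6535 0.2161 0.217 ] [0.6541 0.1781 0.217 ] [0.6661 0.241  0.217 ]
0.19 [0.5765 0.2586 0.19  ] [0.6409 0.2195 0.19  ] [0.6402 0.2292 0.19  ] [0.6409 0.1899 0.19  ] [0.6532 0.2549 0.19  ]
0.16 [0.5921 0.2503 0.16  ] [0.6482 0.2507 0.16  ] [0.6255 0.2437 0.16  ] [0.6262 0.203  0.16  ] [0.6389 0.2703 0.16  ]
[0.5644 0.2812] [0.4006 0.3508]
base [0.5973 0.2051 0.06  ] [0.6174 0.2742 0.06  ] [0.6608 0.2523 0.04  ]
```

play_rows(deltas="-0.136 0.839 -0.3 0 0 -0.499 1;-0.136 0.839 -0.3 0 0 -0.499 1;-0.136 0.839 -0.3 0 0 -0.499 1;-0.136 0.839 -0.3 0 0 -0.499 1;-0.136 0.839 -0.3 0 0 -0.499 1;-0.136 0.839 -0.3 0 0 -0.499 1;-0.136 0.839 -0.3 0 0 -0.499 1;-0.136 0.839 -0.3 0 0 -0.499 1;-0.136 0.839 -0.3 0 0 -0.499 1;-0.136 0.839 -0.3 0 0 -0.499 1")

```text
t: 3.25
ee_pos: [0.4787, 0.3209, 0.1963]
tool_rot: [0.788, 0.616, -0.001, -0.001]
force: [0.1, 0.2, -0.1]
finger_gap: 0.0883
```

```bash
python3 snap.py wrist w3
```

```text
3.25 [0.4787 0.3209 0.1963] [ 0.7879  0.6158 -0.0009 -0.001 ] [0.4696 0.3511 1.5933 0.0018 1.1993 0.713 ] [ 0.108   0.2217 -0.1442] 0.08827450492367211
```

View pics/w3.png

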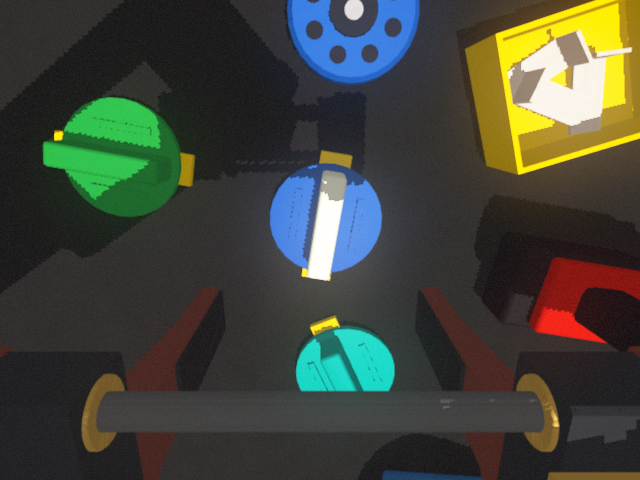

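play_rows(deltas="0 0 0 0 0 0 1;0 0 0 0 0 0 1")

```text
t: 3.5
ee_pos: [0.4813, 0.3169, 0.1977]
tool_rot: [0.786, 0.618, -0.0, -0.0]
force: [0.8, -0.3, -0.9]
finger_gap: 0.0876
```

```bash
python3 snap.py wrist w4; python3 - <<'E'
from h import *
import pickle
m,o=pickle.load(open('w4.pkl','rb'))
print(R.from_quat(o['tool_rot']).as_matrix())
print(proj(m,lid_pts([.4825,.316,1.169],[[.06,0,.007],[-.06,0,.007],[.045,.01,.046],[.045,-.01,.046],[-.045,.01,.046],[-.045,-.01,.046]])))
E
python3 -c "
import cv2;i=cv2.imread('pics/w4.png')[130:300,240:410];cv2.imwrite('pics/w4c.png',cv2.resize(i,None,fx=4,fy=4,interpolation=2)[:600])"
```

```text
3.5 [0.4813 0.3169 0.1977] [ 0.7859  0.6183 -0.0004 -0.    ] [ 0.4625  0.3491  1.5926 -0.0001  1.2007  0.7002] [ 0.8283 -0.2582 -0.929 ] 0.08763200075231496
[[ 0.2354  0.9719 -0.0007]
 [ 0.9719 -0.2354 -0.0005]
 [-0.0006 -0.0006 -1.    ]]
[[333.0212 148.7139]
 [311.4319 274.4537]
 [318.835  169.2637]
 [343.711  173.4394]
 [301.739  273.7409]
 [324.7036 277.2847]]
```

View pics/w4c.png

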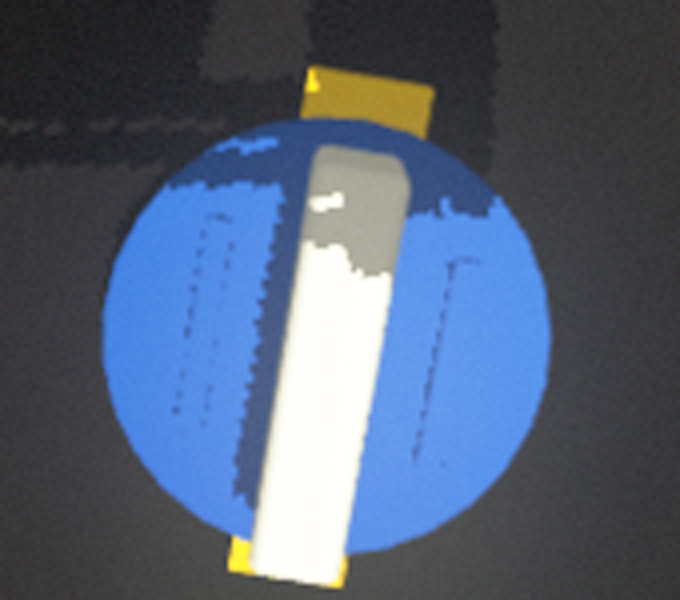

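play_rows(deltas="0.002 -0.002 -0.1 0 0 -0.052 1;0.002 -0.002 -0.2 0 0 -0.052 1;0.002 -0.002 -0.25 0 0 -0.052 1;0.002 -0.002 -0.3 0 0 -0.052 1;0.002 -0.002 -0.33 0 0 -0.052 1;0.002 -0.002 -0.345 0 0 -0.052 1;0.002 -0.002 -0.359 0 0 -0.052 1;0.002 -0.002 -0.359 0 0 -0.052 1;0.002 -0.002 -0.359 0 0 -0.052 1", squeeze=40)

```text
t: 4.45
ee_pos: [0.4844, 0.3153, 0.0189]
tool_rot: [0.835, 0.55, 0.001, 0.0]
force: [-0.2, 0.3, -0.5]
finger_gap: 0.0878
```

```bash
python3 snap.py wrist w5
```

```text
4.45 [0.4844 0.3153 0.0189] [0.8352 0.5499 0.0006 0.    ] [0.4575 0.5774 1.746  0.0001 0.817  0.8637] [-0.2257  0.2905 -0.5174] 0.08775898750220389
```

View pics/w5.png

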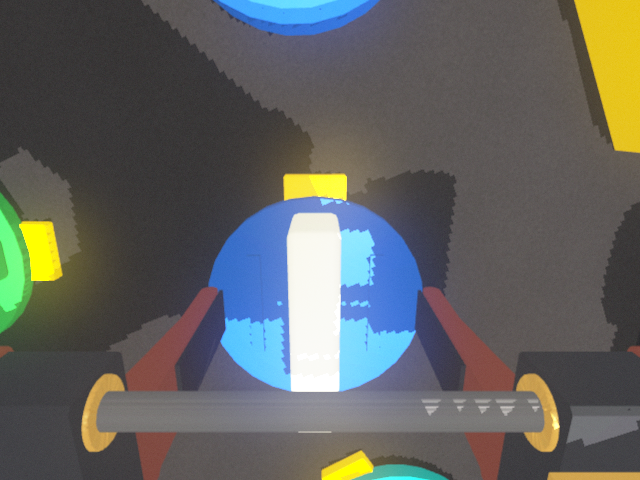

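play_rows(deltas="0 0 0 0 0 0 -1;0 0 0 0 0 0 -1;0 0 0 0 0 0 -1;0 0 0 0 0 0 -1;0 0 0 0 0 0 -1;0 0 0 0 0 0 -1;0 0 0 0 0 0 -1;0 0 0 0 0 0 -1", squeeze=45)

```text
t: 5.3
ee_pos: [0.4837, 0.3152, 0.0181]
tool_rot: [0.835, 0.55, -0.0, -0.0]
force: [-0.1, -0.1, -0.5]
finger_gap: 0.0275
```

```bash
python3 snap.py wrist w6;python3 - <<'E'
from h import *
import pickle
p=np.load('tum.npy');print(p);M,o=Tmouth(p);print(M,o)
q=pickle.load(open('w6.pkl','rb'))[1]
A=R.from_quat(q['tool_rot']).as_matrix();print(A)
for s in(1,-1):
    B=np.c_[s*M[:,0],-s*M[:,1],-M[:,2]]
    rv=(R.from_matrix(B)*R.from_matrix(A).inv()).as_rotvec();print(s,rv/np.pi,np.degrees(np.linalg.norm(rv)))
E
```

```text
5.3 [0.4837 0.3152 0.0181] [ 0.8352  0.55   -0.0001 -0.    ] [0.4579 0.5786 1.7467 0.0001 0.8165 0.8639] [-0.0532 -0.1079 -0.5308] 0.027498067404705725
[ 0.5506 -0.1005 -0.3327  4.2336  0.0778  0.0666  0.3942]
[[-0.667   0.576  -0.4726]
 [-0.7086 -0.6865  0.1633]
 [-0.2303  0.4438  0.866 ]] [ 0.5223 -0.0907  0.245 ]
[[ 0.395   0.9187 -0.0001]
 [ 0.9187 -0.395   0.    ]
 [-0.     -0.0001 -1.    ]]
1 [-0.229   0.0299  0.8444] 157.57523572036573
-1 [-0.0218 -0.1664 -0.1261] 37.78292482212005
```

play_rows(deltas="0 0 0 0 0 0 -1;0 0 0 0 0 0 -1;0 0 0.05 0 0 0 -1;0 0 0.15 0 0 0 -1;0 0 0.25 0 0 0 -1;0 0 0.35 0 0 0 -1;0 0 0.45 0 0 0 -1;0 0 0.55 0 0 0 -1;0 0 0.6 0 0 0 -1;0 0 0.6 0 0 0 -1")

```text
t: 6.35
ee_pos: [0.4858, 0.3161, 0.3222]
tool_rot: [0.835, 0.55, 0.004, 0.001]
force: [-0.6, 0.8, -3.6]
finger_gap: 0.0199
```

```bash
cat > tgt.py <<'E'
# usage: tgt.py underside_height(m) turn_deg [dx dy along mouth] ; prints delta from current measured pose
from h import *
import sys
from station import status
p=np.load('tum.npy');M,o=Tmouth(p)
h=float(sys.argv[1]);a=np.radians(float(sys.argv[2]));gx=float(sys.argv[3]) if len(sys.argv)>3 else .018
q=status.get_obs();A=R.from_quat(q['tool_rot']).as_matrix()
Mr=M@rz(a)
B=np.c_[-Mr[:,0],Mr[:,1],-Mr[:,2]]
P=o+M[:,2]*(h+gx)
rv=(R.from_matrix(B)*R.from_matrix(A).inv()).as_rotvec()
print('t',q['t'],'J',q['joint_positions'],'F',q['force'],'gap',q['finger_gap'])
e=M.T@(q['ee_pos']-o);ez=M.T@A
print('cur in mouth: pos',e,'under',e[2]-gx,'turn',np.degrees(np.arctan2(-ez[1,0],-ez[0,0])),'tilt',np.degrees(np.arccos(-ez[2,2])),'Fm',M.T@q['force'])
print('delta',(P-q['ee_pos'])/.5,rv/np.pi,'norm',np.linalg.norm(P-q['ee_pos']),np.degrees(np.linalg.norm(rv)))
E
python3 snap.py wrist w7; python3 tgt.py .06 0
```

```text
6.35 [0.4858 0.3161 0.3222] [0.8352 0.5499 0.004  0.0006] [ 0.4578  0.2516  1.4188 -0.0001  1.463   0.864 ] [-0.5541  0.8398 -3.5669] 0.01991369575927618
t 6.4 J [ 0.4578  0.254   1.4233 -0.0001  1.4614  0.864 ] F [-0.4171 -0.0485 -3.8976] gap 0.019809454641231822
cur in mouth: pos [-0.2796 -0.2678  0.1483] under 0.13030632665420497 turn 23.72021642365312 tilt 29.87752076461596 Fm [ 1.2103 -1.9366 -3.1862]
delta [ 0.002  -0.7868 -0.0129] [-0.022  -0.1655 -0.1261] norm 0.3934684459151323 37.65743539261725
```

View pics/w7.png

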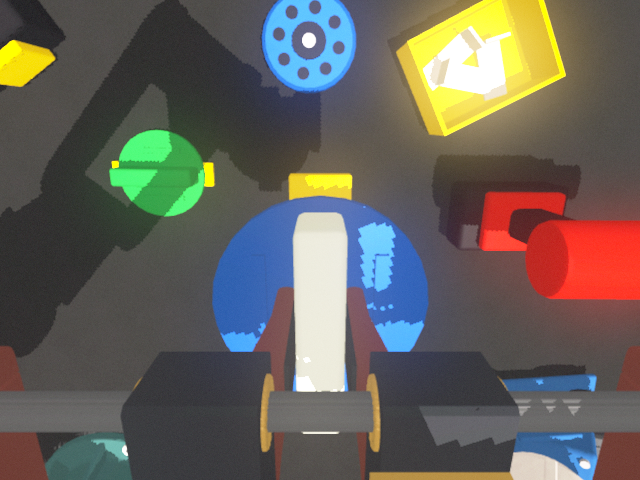

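play_rows(deltas="0.002 -0.787 -0.013 -0.022 -0.165 -0.126 -1;0.002 -0.787 -0.013 -0.022 -0.165 -0.126 -1;0.002 -0.787 -0.013 -0.022 -0.165 -0.126 -1;0.002 -0.787 -0.013 -0.022 -0.165 -0.126 -1;0.002 -0.787 -0.013 -0.022 -0.165 -0.126 -1;0.002 -0.787 -0.013 -0.022 -0.165 -0.126 -1;0.002 -0.787 -0.013 -0.022 -0.165 -0.126 -1;0.002 -0.787 -0.013 -0.022 -0.165 -0.126 -1;0.002 -0.787 -0.013 -0.022 -0.165 -0.126 -1;0.002 -0.787 -0.013 -0.022 -0.165 -0.126 -1")

```text
t: 7.4
ee_pos: [0.4822, -0.0797, 0.308]
tool_rot: [0.899, 0.356, 0.191, 0.167]
force: [-0.5, 0.4, -3.5]
finger_gap: 0.0196
```

```bash
python3 snap.py wrist w8; python3 snap.py side d8;python3 tgt.py .02 0
```

```text
7.4 [ 0.4822 -0.0797  0.308 ] [0.8993 0.3562 0.1911 0.1667] [-0.2833 -0.1397  2.0001 -0.0401  0.7695  0.5547] [-0.4612  0.389  -3.5321] 0.019631808853029308
7.45 [ 0.4826 -0.0782  0.3085] [0.8987 0.3576 0.1917 0.1666] [-0.2801 -0.14    1.9995 -0.0401  0.7697  0.5549] [-0.8405  0.6396 -3.396 ] 0.01995933179834563
t 7.5 J [-0.2779 -0.1404  1.9988 -0.0402  0.7697  0.5547] F [ 0.8906  0.0168 -3.3001] gap 0.019612022179132677
cur in mouth: pos [ 0.0018 -0.0034  0.0761] under 0.05813988294570743 turn 0.04130922742910526 tilt 0.5197027621891936 Fm [ 0.1543 -0.963  -3.2761]
delta [ 0.0423 -0.0146 -0.0623] [-0.0006 -0.0028 -0.    ] norm 0.03832718690269956 0.5212571417328765
```

View pics/w8.png

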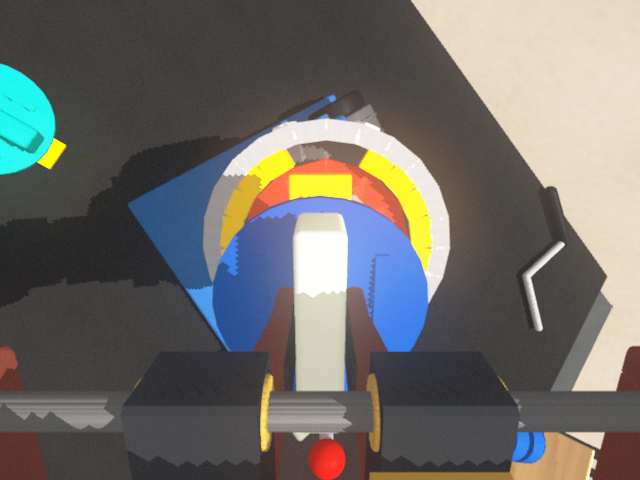

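View pics/d8.png

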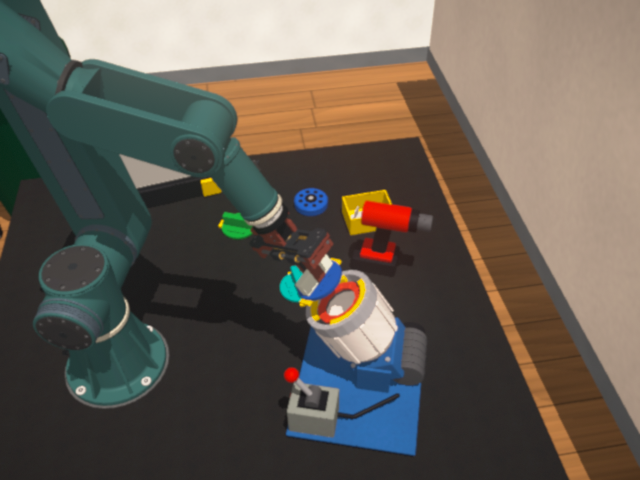

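play_rows(deltas="0.02 -0.007 -0.03 0 -0.003 0 -1;0.042 -0.015 -0.062 0 -0.003 0 -1;0.042 -0.015 -0.062 0 -0.003 0 -1;0.042 -0.015 -0.062 0 -0.003 0 -1;0.042 -0.015 -0.062 0 -0.003 0 -1")

```text
t: 8.0
ee_pos: [0.5057, -0.0845, 0.281]
tool_rot: [0.896, 0.359, 0.198, 0.17]
force: [0.6, -0.2, -3.2]
finger_gap: 0.0199
```

```bash
python3 snap.py wrist w9; python3 tgt.py .004 0; python3 - <<'E'
from h import *
import pickle,cv2
m,ob=pickle.load(open('w9.pkl','rb'));p=np.load('tum.npy');M,o=Tmouth(p)
X,Y,k=190,90,3
im=cv2.imread('pics/w9.png')[90:290,190:450];im=cv2.resize(im,None,fx=k,fy=k,interpolation=2)
def dr(P,c):
    for u in proj(m,P):
        x,y=(u+.5-[X,Y])*k-.5
        if abs(x)<5000 and abs(y)<5000: cv2.circle(im,(int(round(x)),int(round(y))),1,c,-1)
th=np.linspace(0,2*np.pi,300)
dr(o+np.c_[p[4]*np.cos(th),p[4]*np.sin(th),0*th]@M.T,(0,0,0));dr(o+np.c_[.054*np.cos(th),.054*np.sin(th),0*th]@M.T,(255,0,255))
for sx in(1,-1):
    for sy in(1,-1): dr(o+np.c_[sx*np.linspace(.054,.066,40)*np.cos(p[6]),sy*np.linspace(.054,.066,40)*np.sin(p[6]),np.zeros(40)]@M.T,(255,0,0))
# lid model from TCP
A=R.from_quat(ob['tool_rot']).as_matrix();c=ob['ee_pos']+A[:,2]*.018
L=np.c_[A[:,0],-A[:,1],-A[:,2]]
dr(c+np.c_[.051*np.cos(th),.051*np.sin(th),0*th+.012]@L.T,(0,255,0))
t=np.linspace(-.014,.014,30)
for s in(1,-1): dr(c+np.c_[0*t+.06*s,t,0*t+.007]@L.T,(0,255,0))
cv2.imwrite('pics/ov9.png',im)
E
```

```text
8.0 [ 0.5057 -0.0845  0.281 ] [0.8963 0.3585 0.1983 0.1698] [-0.2839 -0.0711  2.0239 -0.0357  0.6613  0.5481] [ 0.649  -0.1911 -3.2296] 0.01990744773026495
t 8.05 J [-0.2845 -0.0715  2.0237 -0.0356  0.6611  0.5481] F [-0.2735  0.226  -2.6317] gap 0.020173047913525588
cur in mouth: pos [-0.0016  0.0025  0.0401] under 0.022143892040226005 turn 0.03094851126098485 tilt 0.3384836015029027 Fm [ 0.6285 -1.4806 -2.113 ]
delta [ 0.0121 -0.0047 -0.0344] [-0.      0.0018 -0.0005] norm 0.018389826901214382 0.33985167920266846
```

View pics/ov9.png

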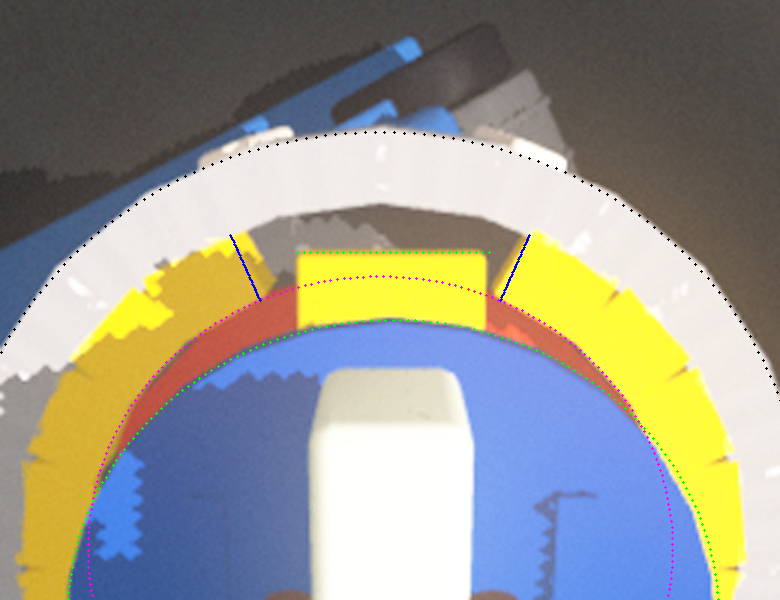

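play_rows(deltas="0.006 -0.002 -0.017 0 0.002 0 -1;0.012 -0.005 -0.034 0 0.002 0 -1;0.012 -0.005 -0.034 0 0.002 0 -1;0.012 -0.005 -0.034 0 0.002 0 -1;0.012 -0.005 -0.034 0 0.002 0 -1")

```text
t: 8.55
ee_pos: [0.5117, -0.0884, 0.2636]
tool_rot: [0.897, 0.358, 0.195, 0.169]
force: [0.4, -1.0, -2.7]
finger_gap: 0.02
```

```bash
python3 tgt.py -.008 0
```

```text
t 8.55 J [-0.2871 -0.0348  2.0366 -0.0399  0.6183  0.5511] F [ 0.4262 -1.0043 -2.727 ] gap 0.019953665535868362
cur in mouth: pos [0.0011 0.0006 0.0215] under 0.0034638655365977107 turn -0.01380158291898451 tilt 0.08099230543403554 Fm [ 1.0555 -0.2753 -2.727 ]
delta [ 0.0116 -0.0014 -0.0199] [-0.0001 -0.0004  0.0001] norm 0.011531447080385017 0.08216461097925169
```

play_rows(deltas="0.006 -0.001 -0.01 0 0 0 -1;0.012 -0.001 -0.02 0 0 0 -1;0.012 -0.001 -0.02 0 0 0 -1;0.012 -0.001 -0.02 0 0 0 -1")

```text
t: 8.95
ee_pos: [0.5176, -0.0887, 0.2532]
tool_rot: [0.897, 0.358, 0.195, 0.169]
force: [0.3, -0.4, -3.0]
finger_gap: 0.0199
```

```bash
python3 snap.py wrist w10; python3 tgt.py -.0175 0
```

```text
8.95 [ 0.5176 -0.0887  0.2532] [0.8974 0.3581 0.195  0.1686] [-0.2831 -0.0099  2.0428 -0.0449  0.5883  0.5591] [ 0.3497 -0.4248 -3.0399] 0.019884237039630517
t 9.0 J [-0.283  -0.0102  2.0426 -0.045   0.5883  0.5591] F [-0.4548  0.2383 -2.7598] gap 0.019475560102063725
cur in mouth: pos [-0.0003 -0.0003  0.0098] under -0.008216962122414934 turn 0.008461535149551582 tilt 0.09837685238648416 Fm [ 0.7702 -1.6503 -2.1362]
delta [ 0.0087 -0.0039 -0.016 ] [-0.0001 -0.0005 -0.    ] norm 0.009292549168796304 0.09873669380081479
```

View pics/w10.png

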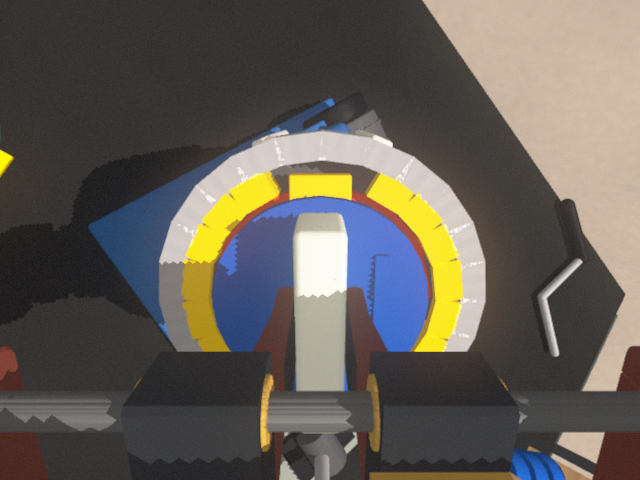

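The lid sits centred, with its lug in the gap (about 320,185). Next is pressing it to 17.5 mm below the mouth plane.

play_rows(deltas="0.004 -0.002 -0.008 0 0 0 -1;0.009 -0.004 -0.016 0 0 0 -1;0.009 -0.004 -0.016 0 0 0 -1;0.009 -0.004 -0.016 0 0 0 -1", squeeze=60)

```text
t: 9.4
ee_pos: [0.5223, -0.0904, 0.2458]
tool_rot: [0.897, 0.358, 0.196, 0.169]
force: [-4.5, 4.0, 4.8]
finger_gap: 0.0197
```

```bash
python3 tgt.py -.0175 0;python3 tgt.py -.0175 -91
```

```text
t 9.4 J [-0.2847  0.0085  2.0471 -0.0442  0.5643  0.5578] F [-4.4512  4.031   4.8157] gap 0.019655186047791283
cur in mouth: pos [-0.0004  0.0001  0.0007] under -0.017275295590246275 turn -0.002299633511936888 tilt 0.06257694312028247 Fm [-0.9968 -3.1941  6.9323]
delta [-0.0005 -0.0005 -0.0007] [-0.0002 -0.0003 -0.    ] norm 0.00048528858607276736 0.06261936933168671
t 9.4 J [-0.2847  0.0085  2.0471 -0.0442  0.5643  0.5578] F [-4.4512  4.031   4.8157] gap 0.019655186047791283
cur in mouth: pos [-0.0004  0.0001  0.0007] under -0.017275295590246275 turn -0.002299633511936888 tilt 0.06257694312028247 Fm [-0.9968 -3.1941  6.9323]
delta [-0.0005 -0.0005 -0.0007] [ 0.2386 -0.0826 -0.438 ] norm 0.00048528858607276736 90.99771209912461
```

play_rows(deltas="0 -0.001 -0.001 0.024 -0.008 -0.044 -1;0 -0.001 -0.001 0.047 -0.016 -0.087 -1;0 -0.001 -0.001 0.071 -0.025 -0.130 -1;0 -0.001 -0.001 0.094 -0.033 -0.173 -1;0 -0.001 -0.001 0.118 -0.041 -0.217 -1;0 -0.001 -0.001 0.142 -0.049 -0.260 -1;0 -0.001 -0.001 0.165 -0.057 -0.303 -1;0 -0.001 -0.001 0.189 -0.065 -0.346 -1;0 -0.001 -0.001 0.212 -0.073 -0.390 -1;0 -0.001 -0.001 0.2386 -0.0826 -0.438 -1")

```text
t: 10.4
ee_pos: [0.5231, -0.0916, 0.2462]
tool_rot: [0.899, -0.352, 0.259, -0.011]
force: [-4.5, 0.7, 5.2]
finger_gap: 0.0202
```

```bash
python3 tgt.py -.0175 -91
```

```text
t 10.4 J [-0.2871  0.0087  2.0469 -0.0424  0.5618  2.0595] F [-4.5323  0.688   5.2023] gap 0.020163402568745017
cur in mouth: pos [-0.0002  0.0016  0.0005] under -0.01746212886130796 turn -86.25139580025672 tilt 0.08110647556734069 Fm [ 1.337  -0.7744  6.7596]
delta [-0.0021  0.0018 -0.0016] [ 0.0126 -0.0039 -0.0229] norm 0.0015971049312910857 4.749323430619083
```

play_rows(deltas="-0.001 0.001 -0.001 0.006 -0.002 -0.011 -1;-0.001 0.001 -0.001 0.0126 -0.004 -0.023 -1;-0.001 0.001 -0.001 0.0126 -0.004 -0.023 -1;-0.001 0.001 -0.001 0.0126 -0.004 -0.023 -1")

```text
t: 10.8
ee_pos: [0.5228, -0.0911, 0.2459]
tool_rot: [0.885, -0.387, 0.258, -0.021]
force: [-4.1, 1.1, 5.5]
finger_gap: 0.0196
```

```bash
python3 snap.py wrist w11; python3 tgt.py -.012 -90;python3 -c "
from station import status;print(status.get_obs()['torque'])"
```

```text
10.8 [ 0.5228 -0.0911  0.2459] [ 0.885  -0.3867  0.2584 -0.0207] [-0.2862  0.0088  2.0476 -0.043   0.5617  2.1387] [-4.0863  1.0632  5.4548] 0.01961192930875546
t 10.85 J [-0.2863  0.0087  2.0476 -0.0429  0.5617  2.1387] F [-4.6408  0.3222  5.6162] gap 0.01969367533491743
cur in mouth: pos [-0.0003  0.001   0.0005] under -0.017510380216281148 turn -90.71855196679016 tilt 0.0531454386643131 Fm [ 1.5732 -0.4021  7.1096]
delta [-0.0067  0.0027  0.0086] [-0.0019  0.0009  0.0034] norm 0.005598658448192341 0.720502763344281
[ 0.26256263  0.57060356 -0.02916285]
```

View pics/w11.png

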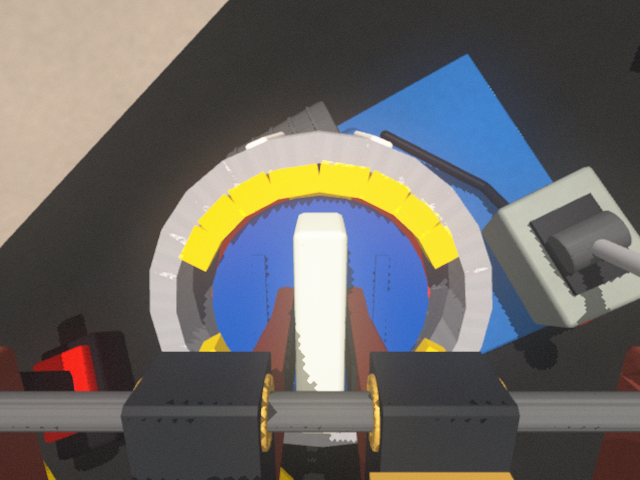

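play_rows(deltas="-0.003 0.001 0.004 -0.002 0.001 0.003 -1;-0.006 0.002 0.008 -0.002 0.001 0.003 -1;-0.006 0.002 0.008 -0.002 0.001 0.003 -1;-0.006 0.002 0.008 -0.002 0.001 0.003 -1", squeeze=30)

```text
t: 11.25
ee_pos: [0.5198, -0.0901, 0.2496]
tool_rot: [0.887, -0.382, 0.258, -0.019]
force: [-0.5, -0.1, 4.2]
finger_gap: 0.0196
```

```bash
python3 tgt.py -.012 -90;python3 snap.py wrist w12
```

```text
t 11.25 J [-0.2844 -0.0013  2.0457 -0.046   0.5751  2.131 ] F [-0.4605 -0.1314  4.2222] gap 0.01964443276825261
cur in mouth: pos [0.0001 0.0001 0.0053] under -0.012697612786688664 turn -90.05115773405008 tilt 0.05875996738984173 Fm [-0.5723  1.6986  3.8527]
delta [-0.0007  0.0006  0.0011] [ 0.     -0.0002  0.0004] norm 0.0007241418831783697 0.07790778175119603
11.25 [ 0.5198 -0.0901  0.2496] [ 0.8874 -0.3818  0.2579 -0.0186] [-0.2844 -0.0013  2.0457 -0.046   0.5751  2.131 ] [-0.4605 -0.1314  4.2222] 0.01964443276825261
```

View pics/w12.png

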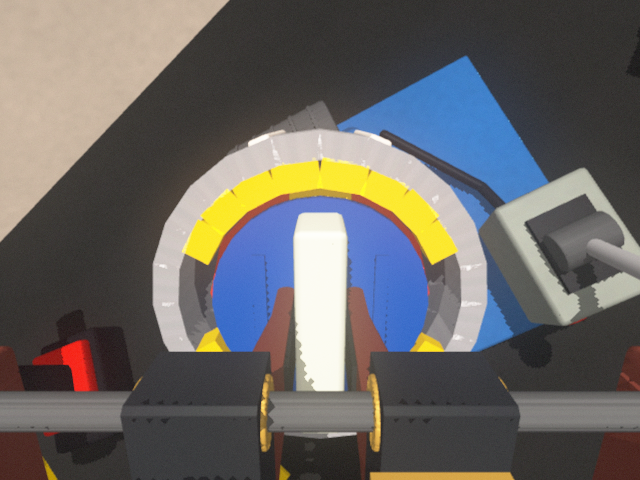

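play_rows(deltas="0 0 0 0 0 0 0;0 0 0 0 0 0 0;0 0 0 0 0 0 0;0 0 0 0 0 0 0;0 0 0 0 0 0 0;-0.019 0.0065 0.035 0 0 0 0;-0.038 0.013 0.069 0 0 0 0;-0.075 0.026 0.138 0 0 0 0;-0.113 0.039 0.208 0 0 0 0;-0.113 0.039 0.208 0 0 0 0")

```text
t: 12.3
ee_pos: [0.4633, -0.0704, 0.3582]
tool_rot: [0.887, -0.381, 0.261, -0.019]
force: [0.5, -0.0, 0.8]
finger_gap: 0.0438
```

```bash
python3 snap.py wrist w13;python3 snap.py side d13;  python3 tgt.py .1 -90; python3 - <<'E'
from h import *
import pickle,cv2
m,ob=pickle.load(open('w13.pkl','rb'));p=np.load('tum.npy');M,o=Tmouth(p)
k=1.25;im=cv2.resize(cv2.imread('pics/w13.png'),None,fx=k,fy=k,interpolation=2)
def dr(P,c):
    for u in proj(m,P):
        x,y=(u+.5)*k-.5
        if abs(x)<5000 and abs(y)<5000: cv2.circle(im,(int(round(x)),int(round(y))),1,c,-1)
th=np.linspace(0,2*np.pi,300)
dr(o+np.c_[p[4]*np.cos(th),p[4]*np.sin(th),0*th]@M.T,(0,0,0))
L=M@rz(-np.pi/2)
for x,y in((1,1),(1,-1),(-1,1),(-1,-1)):dr(o+np.array([[x*.045,y*.01,.034]])@L.T,(0,0,255))
dr(o+np.c_[.051*np.cos(th),.051*np.sin(th),0*th]@L.T,(0,255,0))
cv2.imwrite('pics/ov13.png',im)
E
```

```text
12.3 [ 0.4633 -0.0704  0.3582] [ 0.8866 -0.3813  0.261  -0.019 ] [-0.2734 -0.2309  1.9477 -0.0388  0.8964  2.1257] [ 0.5011 -0.0313  0.767 ] 0.043834518557742785
12.35 [ 0.463  -0.0704  0.3557] [ 0.887  -0.3815  0.2596 -0.0188] [-0.2736 -0.2281  1.9504 -0.0389  0.8938  2.1257] [-0.6967 -0.6737 -0.5392] 0.04330887285027133
t 12.4 J [-0.2738 -0.2258  1.9524 -0.0388  0.8931  2.1257] F [ 0.2979 -0.2062 -0.0882] gap 0.044131610253111256
cur in mouth: pos [ 0.0004 -0.0003  0.1257] under 0.10765240550543066 turn -90.04232033507867 tilt 0.056551023555830665 Fm [-0.0322  0.274  -0.2508]
delta [ 0.0081 -0.0024 -0.0128] [ 0.0001 -0.0002  0.0003] norm 0.007667274858469965 0.07063193481634757
```

View pics/ov13.png

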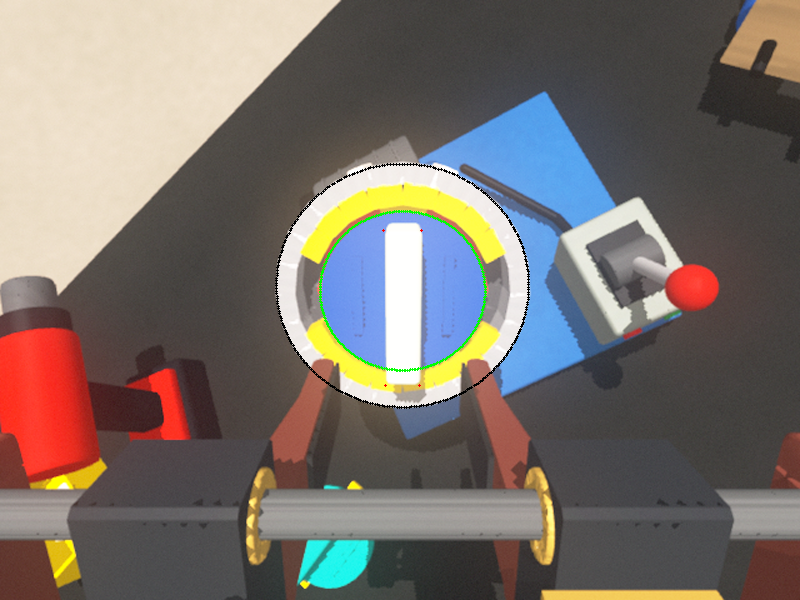

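View pics/d13.png

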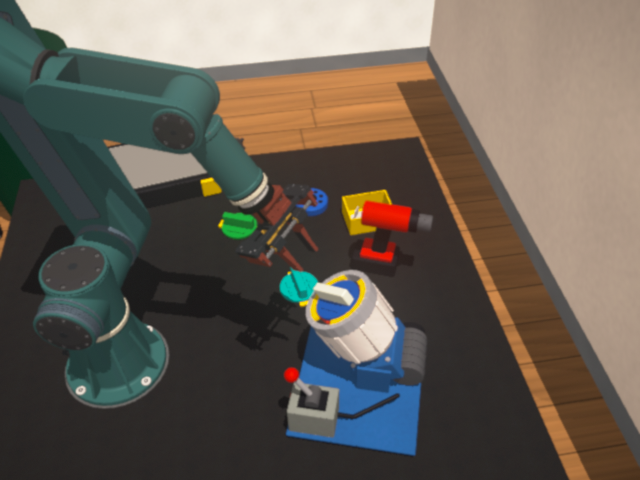

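```bash
cat > lev.py <<'E'
from h import *
import sys,pickle
from station import status
p=np.load('tum.npy');Rt=rz(p[2]);t=np.array([p[0],p[1],0])
tx,ty,tz=map(float,sys.argv[1:4])
q=status.get_obs();A=R.from_quat(q['tool_rot']).as_matrix()
y=Rt[:,0];z=np.array([0,0,-1.]);B=np.c_[np.cross(y,z),y,z]
P=Rt@[tx,ty,tz]+t
rv=(R.from_matrix(B)*R.from_matrix(A).inv()).as_rotvec()
print('t',q['t'],'J',q['joint_positions'],'F_t',Rt.T@q['force'],'gap',q['finger_gap'],'cur',Rt.T@(q['ee_pos']-t))
print('delta',(P-q['ee_pos'])/.5,rv/np.pi,np.linalg.norm(P-q['ee_pos']),np.degrees(np.linalg.norm(rv)))
E
python3 lev.py -.165 -.165 .30; python3 - <<'E'
from h import *
import pickle
p=np.load('tum.npy');Rt=rz(p[2]);t=np.array([p[0],p[1],0])
m,_=pickle.load(open('w13.pkl','rb'))
for l in(0,.06,.12):
    b=Rt@[-.055+.085*np.sin(l-.6),-.165,.117+.085*np.cos(l-.6)]+t;print(l,b,proj(m,b))
m,_=pickle.load(open('w2.pkl','rb'))
for l in(0,.06,.12):
    b=Rt@[-.055+.085*np.sin(l-.6),-.165,.117+.085*np.cos(l-.6)]+t;print(l,b,proj(m,b))
E
```

```text
t 12.4 J [-0.2738 -0.2258  1.9524 -0.0388  0.8931  2.1257] F_t [ 0.3489 -0.0976 -0.0882] gap 0.044131610253111256 cur [-0.0932 -0.0002  0.3536]
delta [-0.2434 -0.2646 -0.1072] [-0.1268  0.1533  0.6353] 0.18757780336923055 119.83817100529468
0 [ 0.3994 -0.2229  0.1872] [[555.0109 237.6429]]
0.06 [ 0.4034 -0.2243  0.1899] [[553.2476 232.3383]]
0.12 [ 0.4077 -0.2257  0.1924] [[551.2511 226.8783]]
0 [ 0.3994 -0.2229  0.1872] [[101.2991 108.0225]]
0.06 [ 0.4034 -0.2243  0.1899] [[100.7333 113.7803]]
0.12 [ 0.4077 -0.2257  0.1924] [[100.3931 119.8034]]
```

play_rows(deltas="-0.243 -0.265 -0.05 -0.127 0.153 0.635 -1;-0.243 -0.265 -0.05 -0.127 0.153 0.635 -1;-0.243 -0.265 -0.05 -0.127 0.153 0.635 -1;-0.243 -0.265 -0.05 -0.127 0.153 0.635 -1;-0.243 -0.265 -0.05 -0.127 0.153 0.635 -1;-0.243 -0.265 -0.05 -0.127 0.153 0.635 -1;-0.243 -0.265 -0.05 -0.127 0.153 0.635 -1;-0.243 -0.265 -0.107 -0.127 0.153 0.635 -1;-0.243 -0.265 -0.107 -0.127 0.153 0.635 -1;-0.243 -0.265 -0.107 -0.127 0.153 0.635 -1")

```text
t: 13.4
ee_pos: [0.3396, -0.2025, 0.2963]
tool_rot: [0.981, 0.142, 0.129, -0.007]
force: [0.6, 0.2, -0.0]
finger_gap: 0.0006
```

```bash
python3 lev.py -.165 -.165 .26
```

```text
t 13.4 J [-0.9478 -0.1216  1.9224  0.2485  1.2421  0.2657] F_t [ 0.524   0.3658 -0.0222] gap 0.0005933768927077624 cur [-0.1661 -0.1653  0.2963]
delta [ 0.0023 -0.0003 -0.0726] [-0.0533  0.0667  0.3006] 0.03633991950096619 56.24633154760654
```

play_rows(deltas="0.002 0 0 -0.053 0.067 0.3 -1;0.002 0 0 -0.053 0.067 0.3 -1;0.002 0 0 -0.053 0.067 0.3 -1;0.002 0 0 -0.053 0.067 0.3 -1;0.002 0 0 -0.053 0.067 0.3 -1;0.002 0 -0.04 -0.053 0.067 0.3 -1;0.002 0 -0.07 -0.053 0.067 0.3 -1;0.002 0 -0.07 -0.053 0.067 0.3 -1;0.002 0 -0.07 -0.053 0.067 0.3 -1")

```text
t: 14.3
ee_pos: [0.3414, -0.2023, 0.263]
tool_rot: [0.816, 0.578, 0.003, -0.001]
force: [0.4, -0.9, 0.5]
finger_gap: 0.0006
```

```bash
python3 lev.py -.165 -.165 .177; python3 snap.py wrist w14; python3 snap.py side d14
```

```text
t 14.3 J [-0.7147  0.0131  1.8521  0.0056  1.2762 -0.3772] F_t [ 0.7017 -0.6685  0.5482] gap 0.0005853111801512134 cur [-0.1645 -0.1645  0.263 ]
delta [-0.0012 -0.0006 -0.172 ] [-0.0013  0.0011  0.0021] 0.08598813100541873 0.4819327300543104
14.3 [ 0.3414 -0.2023  0.263 ] [ 0.8163  0.5776  0.0026 -0.0006] [-0.7147  0.0131  1.8521  0.0056  1.2762 -0.3772] [ 0.4449 -0.861   0.5482] 0.0005853111801512134
14.35 [ 0.3417 -0.2028  0.2637] [0.8164 0.5775 0.0028 0.0003] [-0.7152  0.0122  1.8513  0.0056  1.2763 -0.3774] [ 0.5432 -1.0213  0.4284] 0.0002079250248993285
```

View pics/w14.png

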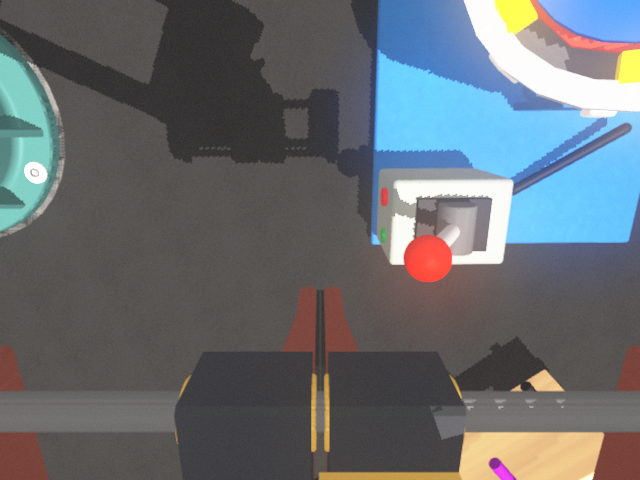

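View pics/d14.png

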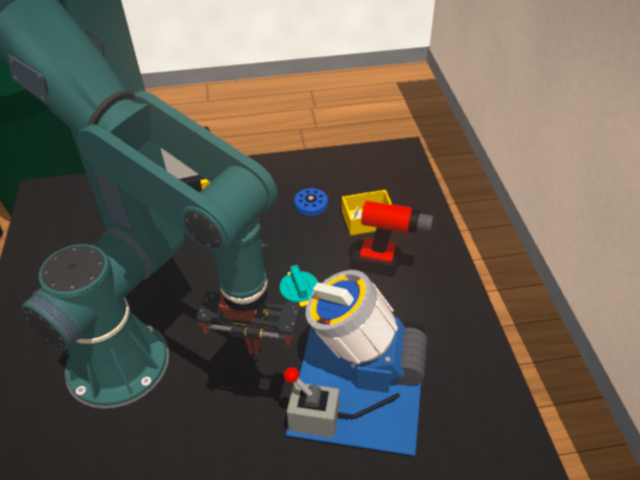

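play_rows(deltas="0 0 -0.09 0 0 0 -1;0 0 -0.172 0 0 0 -1;0 0 -0.172 0 0 0 -1;0 0 -0.172 0 0 0 -1;0.04 -0.014 -0.172 0 0 0 -1;0.07 -0.024 -0.172 0 0 0 -1;0.10 -0.035 -0.172 0 0 0 -1;0.13 -0.045 -0.172 0 0 0 -1;0.16 -0.055 -0.172 0 0 0 -1;0.19 -0.066 -0.172 0 0 0 -1")

```text
t: 15.4
ee_pos: [0.4381, -0.2365, 0.1801]
tool_rot: [0.816, 0.578, 0.003, 0.002]
force: [-3.0, 0.5, 1.6]
finger_gap: 0.0005
```

```bash
python3 lev.py -.04 -.165 .177; python3 snap.py side d15;python3 snap.py wrist w15
```

```text
t 15.4 J [-0.6372  0.2563  1.7839  0.0051  1.0962 -0.3022] F_t [-2.9568 -0.4993  1.6422] gap 0.0004613602634813834 cur [-0.0619 -0.1652  0.1801]
delta [ 0.0416 -0.0139 -0.0062] [-0.0002  0.0022  0.0015] 0.022134016549726743 0.474713912422046
15.4 [ 0.4381 -0.2365  0.1801] [0.8158 0.5784 0.0029 0.0017] [-0.6372  0.2563  1.7839  0.0051  1.0962 -0.3022] [-2.9577  0.4937  1.6422] 0.0004613602634813834
15.45 [ 0.441  -0.2379  0.1803] [0.8158 0.5783 0.0038 0.0033] [-0.6367  0.2586  1.7799  0.0058  1.0945 -0.3017] [1.3226 0.1989 0.5836] 0.00011303452041774755
```

View pics/w15.png

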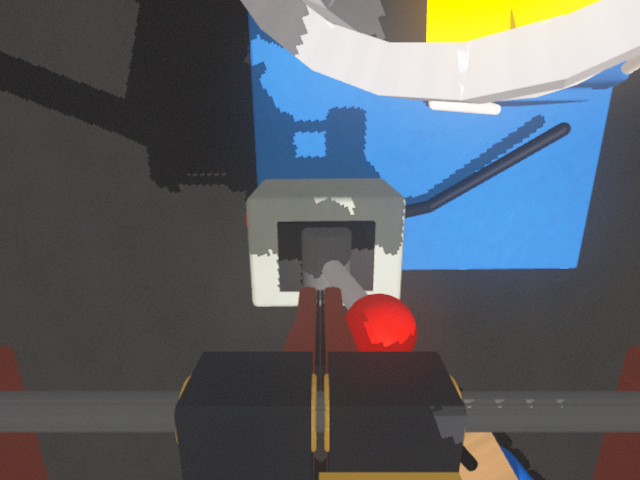

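play_rows(deltas="0.015 -0.005 -0.006 0 0 0 -1;0.027 -0.009 -0.006 0 0 0 -1;0.038 -0.013 -0.006 0 0 0 -1;0.046 -0.016 -0.006 0 0 0 -1;0.046 -0.016 -0.006 0 0 0 -1;0.046 -0.016 -0.006 0 0 0 -1")

```text
t: 16.1
ee_pos: [0.4601, -0.2439, 0.1752]
tool_rot: [0.816, 0.578, 0.003, 0.001]
force: [-1.2, -0.4, -0.9]
finger_gap: 0.0004
```

```bash
python3 lev.py -.03 -.165 .177; python3 snap.py scene s16;python3 snap.py wrist w16; python3 - <<'E'
from h import *
import pickle
p=np.load('tum.npy');Rt=rz(p[2]);t=np.array([p[0],p[1],0])
for n in('w16','s16'):
  m,_=pickle.load(open(n+'.pkl','rb'))
  for l in(.9,1.,1.1,1.2):
    b=Rt@[-.055+.085*np.sin(l-.6),-.165,.117+.085*np.cos(l-.6)]+t;print(n,l,proj(m,b))
E
```

```text
t 16.1 J [-0.6238  0.2941  1.742   0.0053  1.1013 -0.2887] F_t [-0.9987 -0.814  -0.9057] gap 0.00043520025741947816 cur [-0.0388 -0.1651  0.1752]
delta [ 0.0166 -0.0055  0.0036] [-0.0005  0.002   0.0015] 0.008940128891225658 0.4524461596919891
16.1 [ 0.4601 -0.2439  0.1752] [0.8158 0.5783 0.0029 0.0012] [-0.6238  0.2941  1.742   0.0053  1.1013 -0.2887] [-1.2098 -0.4432 -0.9057] 0.00043520025741947816
16.15 [ 0.46   -0.2439  0.1753] [0.8158 0.5783 0.0029 0.0013] [-0.6238  0.2939  1.742   0.0053  1.1013 -0.2887] [-0.0761  0.1092 -0.1682] 0.0007914490837848293
w16 0.9 [[343.0687 335.4363]]
w16 1.0 [[362.1857 331.5822]]
w16 1.1 [[379.5605 326.9238]]
w16 1.2 [[394.9101 321.6176]]
s16 0.9 [[166.7727 277.1547]]
s16 1.0 [[166.9456 281.0857]]
s16 1.1 [[167.2291 285.0818]]
s16 1.2 [[167.6199 289.0929]]
```

View pics/w16.png

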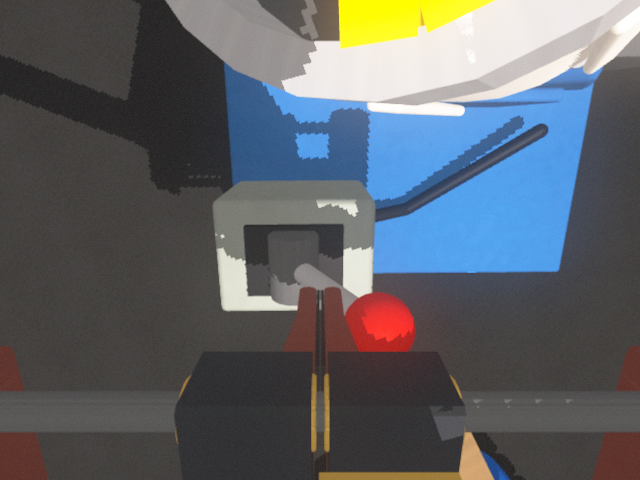

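View pics/s16.png

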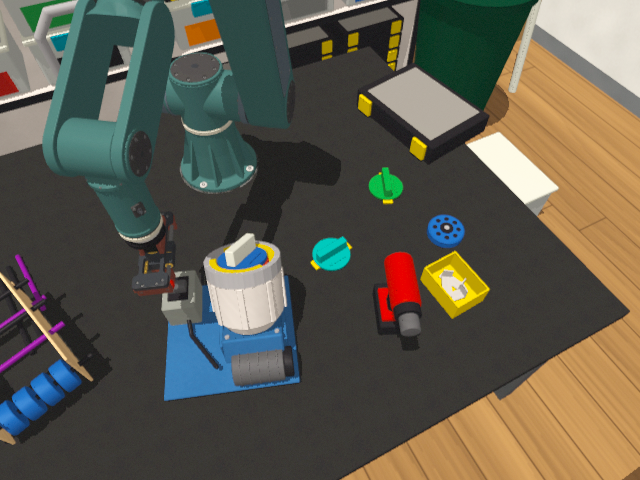

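play_rows(deltas="0.006 -0.002 0 0 0 0 -1;0.012 -0.004 0 0 0 0 -1;0.018 -0.006 0 0 0 0 -1;0.022 -0.007 0 0 0 0 -1;0.022 -0.007 0 0 0 0 -1")

```text
t: 16.7
ee_pos: [0.4684, -0.2465, 0.1747]
tool_rot: [0.816, 0.579, 0.001, -0.001]
force: [-8.6, 1.2, 3.8]
finger_gap: 0.0005
```

```bash
python3 lev.py -.03 -.165 .177;python3 snap.py wrist w17; python3 - <<'E'
from h import *
import pickle
p=np.load('tum.npy');Rt=rz(p[2]);t=np.array([p[0],p[1],0])
m,_=pickle.load(open('w17.pkl','rb'))
for l in(1.,1.1,1.2):
    b=Rt@[-.055+.085*np.sin(l-.6),-.165,.117+.085*np.cos(l-.6)]+t;print(l,proj(m,b))
import cv2
i=cv2.imread('pics/w17.png')[200:400,200:460];cv2.imwrite('pics/w17c.png',cv2.resize(i,None,fx=3,fy=3))
E
```

```text
t 16.7 J [-0.617   0.3095  1.7197  0.0033  1.1141 -0.2817] F_t [-8.4596 -1.7016  3.76  ] gap 0.0005287010906642535 cur [-0.03   -0.1648  0.1747]
delta [-0.0001 -0.0005  0.0045] [-0.0011  0.0001  0.0013] 0.002270181648192639 0.30926589716698294
16.7 [ 0.4684 -0.2465  0.1747] [ 0.8156  0.5786  0.0011 -0.0013] [-0.617   0.3095  1.7197  0.0033  1.1141 -0.2817] [-8.5515  1.1546  3.76  ] 0.0005287010906642535
1.0 [[340.5037 333.2977]]
1.1 [[358.4727 328.6555]]
1.2 [[374.4909 323.3494]]
```

View pics/w17c.png

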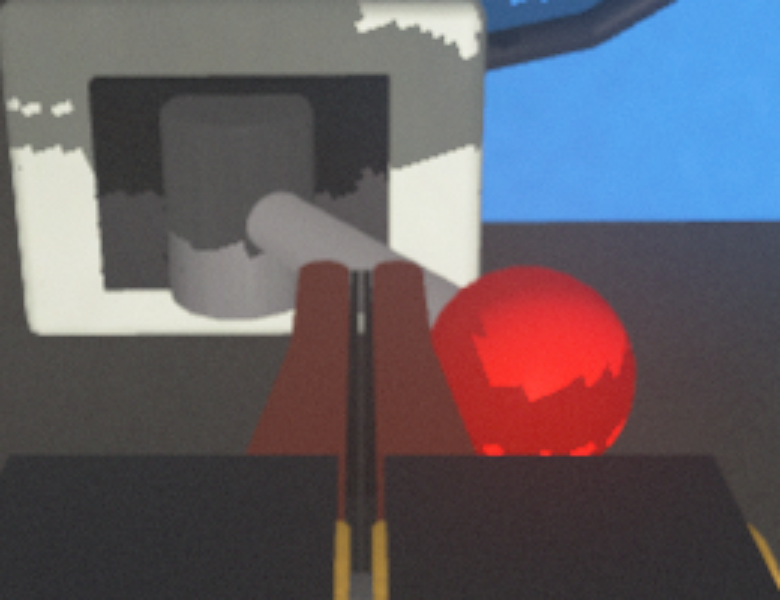

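play_rows(deltas="-0.04 0.014 0 0 0 0 -1;-0.12 0.04 0 0 0 0 -1;-0.18 0.06 0 0 0 0 -1;-0.2 0.07 0.1 0 0 0 -1;-0.2 0.07 0.2 0 0 0 -1;-0.2 0.07 0.25 0 0 0 -1;-0.2 0.07 0.25 0 0 0 -1;-0.2 0.07 0.25 0 0 0 -1")

```text
t: 17.55
ee_pos: [0.3717, -0.2129, 0.3007]
tool_rot: [0.816, 0.578, 0.003, 0.002]
force: [0.0, -1.5, -0.1]
finger_gap: 0.0004
```

```bash
python3 snap.py side d18;python3 snap.py scene s18;python3 snap.py wrist w18; python3 - <<'E'
from h import *
import pickle,cv2
p=np.load('tum.npy');Rt=rz(p[2]);t=np.array([p[0],p[1],0]);M,o=Tmouth(p)
for n in('d18','s18','w18'):
  m,_=pickle.load(open(n+'.pkl','rb'))
  for l in(1.,1.1,1.2):
    b=Rt@[-.055+.085*np.sin(l-.6),-.165,.117+.085*np.cos(l-.6)]+t;print(n,l,proj(m,b))
L=M@rz(-np.pi/2);th=np.linspace(0,6.28,300)
a=[]
for n,X,Y in(('d18',270,255),('s18',155,225)):
  m,_=pickle.load(open(n+'.pkl','rb'));k=3
  im=cv2.resize(cv2.imread(f'pics/{n}.png')[Y:Y+200,X:X+130],None,fx=k,fy=k,interpolation=2)
  for P in(o+np.array([[x*.045,y*.01,.034] for x in(1,-1) for y in(1,-1)])@L.T, o+np.c_[.051*np.cos(th),.051*np.sin(th),0*th]@L.T):
    for u in proj(m,P):
      x,y=(u+.5-[X,Y])*k-.5;cv2.circle(im,(int(round(x)),int(round(y))),1,(0,0,255) if len(P)<9 else (0,255,0),-1)
  a.append(im)
cv2.imwrite('pics/ov18.png',np.hstack(a))
E
```

```text
17.55 [ 0.3717 -0.2129  0.3007] [0.8158 0.5784 0.0032 0.0024] [-0.6862  0.0277  1.7411  0.0051  1.3665 -0.35  ] [ 0.0018 -1.4848 -0.0823] 0.0004320901587582926
17.6 [ 0.3709 -0.2122  0.2996] [0.8157 0.5784 0.0028 0.001 ] [-0.6862  0.0288  1.7427  0.0051  1.3666 -0.3499] [0.1486 0.1313 0.2488] 0.0002984146485643524
17.65 [ 0.3705 -0.2119  0.299 ] [0.8157 0.5784 0.0026 0.0002] [-0.6862  0.0295  1.7436  0.005   1.3668 -0.35  ] [-1.0649  0.8916 -0.2962] 0.0006408728302371837
d18 1.0 [[327.8275 379.1189]]
d18 1.1 [[331.6302 380.6575]]
d18 1.2 [[335.2208 382.3604]]
s18 1.0 [[166.9456 281.0857]]
s18 1.1 [[167.2291 285.0818]]
s18 1.2 [[167.6199 289.0929]]
w18 1.0 [[477.4341 243.1351]]
w18 1.1 [[486.0706 241.5631]]
w18 1.2 [[493.498  239.7388]]
```

View pics/ov18.png

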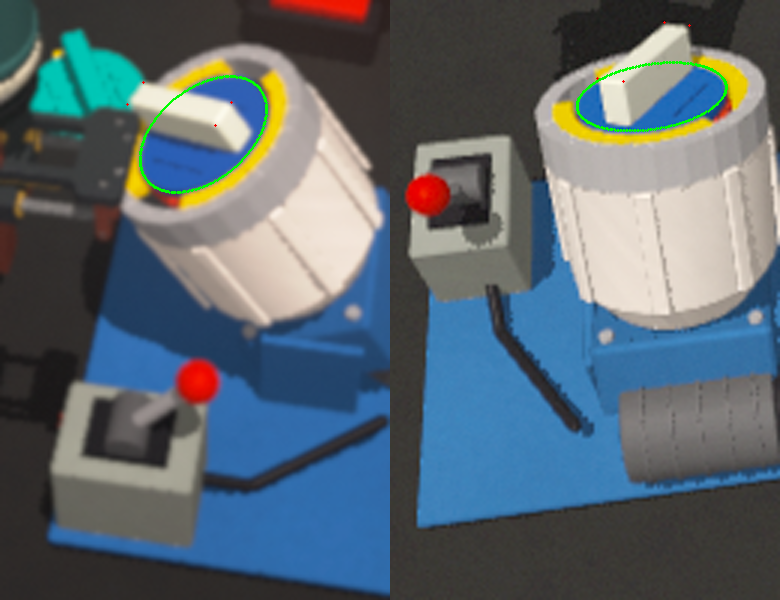

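View pics/d18.png

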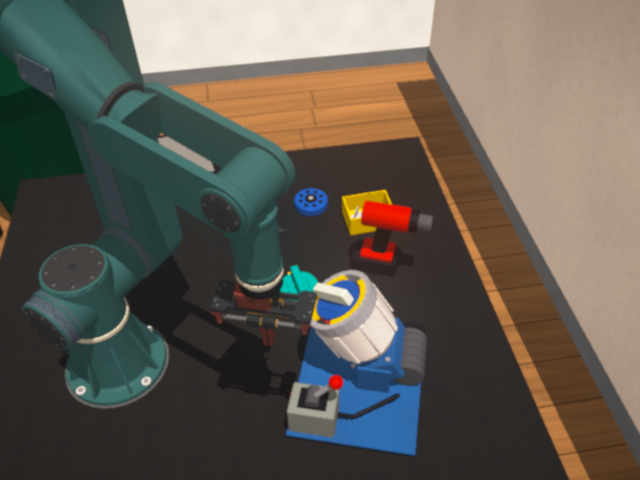

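```bash
python3 -c "
from station import order,status
print(status.get_obs()['force']);print(order.job_done())"
```

```text
[-0.08395662  0.56176312 -0.08034027]
the job is handed in; nothing more can be done
None
```

The lid is locked in the drum mouth, the switch lever is fully on, and I handed the job in at about 17.7 s of the 51 s allowed. No verdict is reported on hand-in.

- **Lid:** I gripped the blue lid by its bar and lowered it with the lugs through the gaps. I pressed it to about 17.5 mm below the mouth plane and turned it to about 90.7° clockwise. I then eased off to about 12.7 mm below and let go. Afterwards the wrist, side and scene pictures matched the locked-lid model (plate flush, bar on the middle of the tabs) to within about 2 pixels.
- **Lever:** I pushed it over only after the lid was released. It reached its stop with about 8.5 N on the fingers. After I backed off, the ball was where it should be for 1.2 rad in the side picture.
- **At hand-in:** Nothing was touching the gripper (force about 0.6 N, which is noise). The drill, bin and wheel look unmoved in the pictures.

No check failed. The exact lid height after release was judged only from the picture overlays, not measured directly.

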